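Put the film dish away in the roll-top sample store

TASK

Put the open sample dish away in the roll-top store: roll the slatted door fully up by its black lip, slide the dish flat along the bench until all of it is inside the store, then roll the door fully shut. Leave the two vials inside standing where they are, and do not disturb the clamp or the metal blank on the bench.

Things in the scene. Friction and masses are not known exactly. Their poses are not given: they have to be found in the camera images.
- store: Fixed half-cylinder roll-top store, 268 (x) x 280 (y) x 164 high: two blue D-shaped cheeks 10 thick, radius 134, 260 apart; grey shell over the rear half; slatted door over the front. No floor, no sill: inside is the bench itself. Origin: on the bench at its centre; x to the rear, z up; the front (-x) faces the robot, yaw within 0.2 rad. Shut, the door's inner face at dish height is at x = -115.
- track_axis (a point): Mid-point of the axis of the door's circular track, which runs along the store's y, 30 above the store's origin (axes as the store's). The slats run round it at radius 117 to 123; the door rolls back over the fixed rear shell (outer radius 113).
- tambour (a joint): Angle of the slatted aluminium door along its track, rad: 0 fully shut (stop), 1.40 fully up (stop); grows as the lip moves up and to the rear. It stays where it is left and starts at 0 to 0.15; moving it takes about 3 to 6 N at the lip. Fully up, its lower edge is 41 in front of the axis and 142 above the bench.
- lip_edge (a point): Middle of the outer edge of the door's black lip: a stiff flat bar 200 long (along the store's y), 6 thick, standing out radially 26 from the slats (radius 123 to 149). Shut, it lies 26 degrees above the horizontal, in front: this point 134 before the axis and 95 above the bench; fully up, 106 degrees, just past the top. Push it from below or in front to open, from behind or above to shut.
- dish_mid (a point): Centre (half-way up) of the petri dish with a brownish film in it, 91 across, 15 high, about 22 to 42 g, loose on the bench in front of the store; too wide to grasp across.
- vial_red_mid (a point): Centre of a glass vial with red cap, 19 across, 58 high, standing loose in the rear part of the store, 50 to 75 behind its origin.
- vial_black_mid (a point): Centre of a glass vial with black cap, 19 across, 58 high, standing loose in the rear part of the store, 50 to 75 behind its origin.
- clamp_mid (a point): Middle of the ring of an aluminium vacuum clamp with red wing nut, 57x88x17, loose on the bench to the left of the store; a bystander.
- blank_mid (a point): Centre of a round steel blank flange, 70 across, 13 high, loose on the bench to the left; a bystander.
Not all that is in view belongs to the job. Leave any purple or yellow look-alike of the part that bears dish_mid alone.

How it is judged:
By the outcome, as a careful person would: the job done as asked, in the order asked, and still so for the second after the job is handed in, with the robot touching nothing.
It also fails if it takes over 72 s, if anything falls off the work surface, if the arm or the gripper's body presses on something with over 40 N, if the wrist force passes 120 N, or if a joint passes its speed limit or range.

ROBOT

A 7-joint arm with a two-finger parallel gripper is mounted at the origin on a cart in front of the work surface, level with it; the furniture and walls round the work are solid. World frame = base frame: x ahead of the robot, y to its left, z up, the work surface at z = 0. Lengths are in m, angles in rad, forces in N, time in s.
With the tool pointing down it reaches from about 0.425 to 0.95 m from the base axis. Payload 4.7 kg.
Tool frame: the origin (TCP) lies at the very end of the fingers, on their centre line; the grasp point (between the pads) lies 19 mm behind it; y points along the fingers, z is the direction in which the jaws open and shut, and the axes are right-handed (so a half turn about y gives the same grasp; the last joint's range is limited). The gripper opens to 87 mm and grips with 3 to 60 N. Pads are 19 mm wide; open, the fingers measure 117 mm over their backs; the gripper's body (75 mm by 190 mm) begins 51 mm behind the grasp point.
Start: joints at [-1.262, 0.469, -0.049, 1.532, 0.024, 1.141, -0.082], TCP at [0.224, 0.637, 0.223] pointing down, gripper open.
Joint ranges: [-2.59, 2.59], [-0.33, 1.99], [-1.39, 1.29], [0.1, 2.45], [-1.04, 4.18], [0.21, 1.99], [-2.66, 2.66]. Speed limits (rad/s): [2.57, 2.57, 3.14, 3.14, 3.14, 3.14, 3.14].

INTERFACE

Orientations are given as a unit quaternion [x, y, z, w].
In Python, from station import * gives the robot as it stands.
- The arm moves only by the tool jog_arm, never from a script. Its argument "motion" is a list of rows, each an object of numbers: "tx", "ty", "tz": the shift along the tool's x, y, z in cm; "wx", "wy", "wz": the turn, a rotation vector about the tool's x, y, z in degrees. A call has 1 to 10 rows; each row shifts and turns the commanded pose from where the row before left it, along the tool's axes as they then stand; what a row does not reach is not made up. A row lasts 1/12 s, in which the tool goes at most 41.7 mm and 7.16 degrees, less where a joint would pass 70% of its speed; a pose out of reach is approached as far as the arm can. A call with a gripper value outside its range is refused whole. "grip" is the finger opening in cm, from 0 to 8.7, set as the call begins (left out, the last holds). The fingers move at their own pace and stop on an object; the grip force is fixed at half the most. Time passes only in rows, so rows that do not move let the fingers close. It gives the time, the measured TCP pose, the force and the opening at its end, in the units of the state.
- state(): the state, without advancing time (a new reading comes with each control period).
- snapshot(name): name is "scene" or "top" or "wrist"; returns a dict with "img" (400x640x3 uint8, blue, green, red), "fovy" (degrees; the focal length in pixels is half the picture's height over the tangent of half this angle, whatever the lens; pixels are square), "cx", "cy" (the principal point, pixels), "extrinsics" (4x4, takes a point from world to camera coordinates). Camera axes: x right, y down, z forward; pixel columns grow to the right and rows downward; lengths in m; the calibration is good to about 2 mm. The wrist camera is an equidistant fisheye: a pixel r from the principal point sees the ray r / f radians off the axis. A picture is of the moment at which its call begins. There is no depth.
- close_job(): hands the job in, once; it reports no verdict.
The state is a dict: "t": time; "joints": joint angles; "joint_velocities": joint speeds; "joint_efforts": joint torques, N m; "eef_pos": TCP position; "ee_rot": TCP orientation; "ft_force": force on the tool from outside, world axes, zero at the start; "wrist_torque": the same for the moment, N m; "width": opening from 0.0 (shut) to 1.0 (fully open).
Only numpy, scipy, OpenCV 4.12 (cv2) and the standard library are available. Lean on these libraries where they do the work, as an engineer would, in place of code of your own. Each camera call takes 0.05 s, during which the arm holds its last target.

## Working session

There is one attempt and no reset: what is moved stays moved. The work goes in short steps, Python scripts to look and compute and a tool call to move; the robot and the scene stay as the last step left them, time stands still between calls to the robot, and variables do not carry over. Pictures are saved under pics/ and viewed, and the job is handed in when it is done.

Besides the shell and the picture viewer there is one more tool, called after ">>>" as name(argument=value, ...), one argument or row to a line, values as JSON. jog_arm: Moves the arm, as the interface text tells. Its arguments: {"type":"object","properties":{"motion":{"type":"array","items":{"type":"object","properties":{"tx":{"type":"number"},"ty":{"type":"number"},"tz":{"type":"number"},"wx":{"type":"number"},"wy":{"type":"number"},"wz":{"type":"number"}}}},"grip":{"type":"number"}},"required":["motion"]}

```bash
mkdir -p pics; ls; python3 - <<'E'
from station import *
import cv2
s=state()
print({k:(v if not hasattr(v,'tolist') else v.tolist()) for k,v in s.items()})
for n in ["scene","top","wrist"]:
    d=snapshot(n); cv2.imwrite(f"pics/{n}0.png",d["img"]); print(n,d["fovy"],d["cx"],d["cy"],d["extrinsics"])
E
```

```text
pics
{'t': 0.0, 'joints': [-1.2619562592445617, 0.469447673375761, -0.04858435294591966, 1.5336721162455336, 0.024118226374633588, 1.1410292196054062, -0.0823444647853873], 'joint_velocities': [-0.0016558879209322844, -0.0002646278178022898, -0.00027104475830572937, -0.000228649704857309, 0.0019874432574565268, -0.0009924405183446372, 0.00024408493793492937], 'joint_efforts': [-0.0006135017792985309, -50.79840660095215, -0.0807769875973463, -23.615357279777527, -0.06120425183326006, 0.037776546087116, 0.00015654235539841466], 'eef_pos': [0.22346796659145948, 0.6362995790283145, 0.2215044572026604], 'ee_rot': [0.6977386185553704, -0.11893161791781341, 0.11876366965938895, -0.6963557145632754], 'ft_force': [-0.7028813580937112, 0.049413849834329386, 0.32215032349694744], 'wrist_torque': [-0.020555978053890502, 0.031531201435087614, -0.013263533988098493], 'width': 0.9989009356983418}
scene 47.01288277469547 322.70922012085026 186.58107417275207 [[-0.98377445  0.17930717  0.0060646   0.57480544]
 [ 0.15421326  0.86240376 -0.48215976 -0.0380855 ]
 [-0.09168483 -0.47340121 -0.87606232  1.23031397]
 [ 0.          0.          0.          1.        ]]
top 48.64844817286702 312.9249059662064 200.29923311571787 [[-0.0275408  -0.99953829  0.01283428 -0.00935734]
 [-0.99822854  0.02682282 -0.05310665  0.57184273]
 [ 0.05273788 -0.01427415 -0.99850637  1.24496291]
 [ 0.          0.          0.          1.        ]]
wrist 65.70646984690485 313.6959621818022 201.47945574219983 [[ 0.33089114  0.94366507 -0.00270108 -0.67562576]
 [ 0.91228079 -0.3191517   0.25668259 -0.0325225 ]
 [ 0.24136034 -0.08739814 -0.96649198  0.38968409]
 [ 0.          0.          0.          1.        ]]
```

View pics/scene0.png

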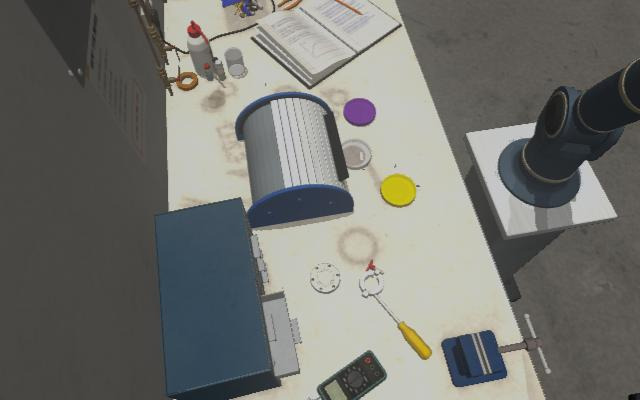

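View pics/top0.png

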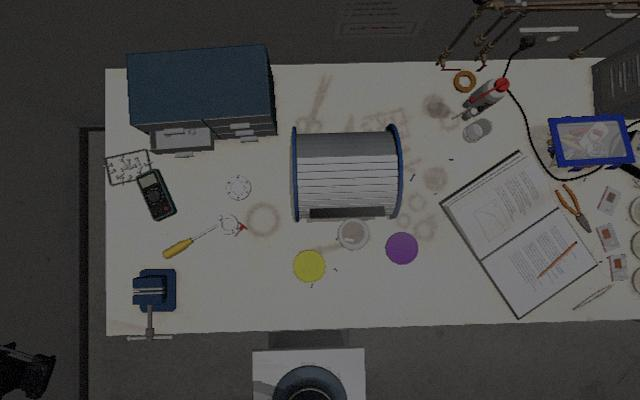

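View pics/wrist0.png

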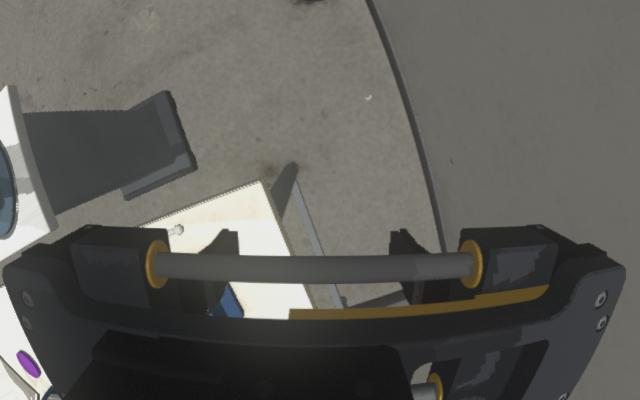

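```bash
python3 - <<'E'
import cv2
a=cv2.imread("pics/top0.png")[110:290,220:420]; cv2.imwrite("pics/topc.png",cv2.convertScaleAbs(cv2.resize(a,None,fx=3.3,fy=3.3,interpolation=cv2.INTER_CUBIC),alpha=1.6))
a=cv2.imread("pics/scene0.png")[80:240,225:425]; cv2.imwrite("pics/scenec.png",cv2.resize(a,None,fx=3.5,fy=3.5,interpolation=cv2.INTER_CUBIC))
E
```

```text
(no output)
```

View pics/topc.png

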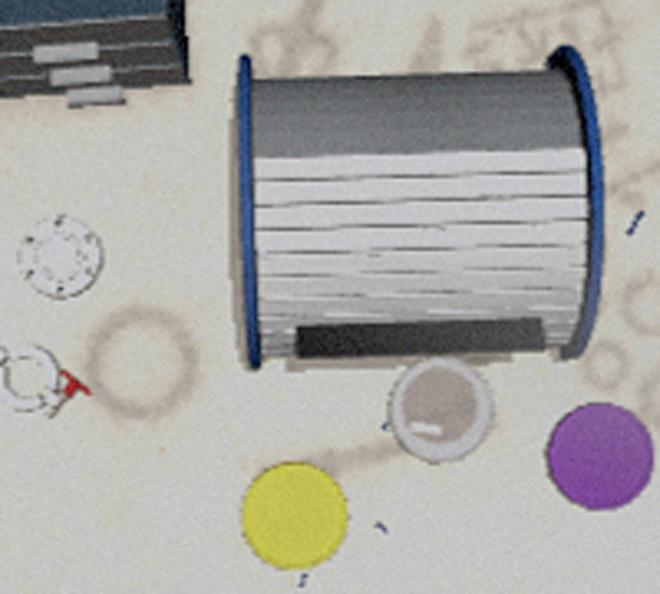

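View pics/scenec.png

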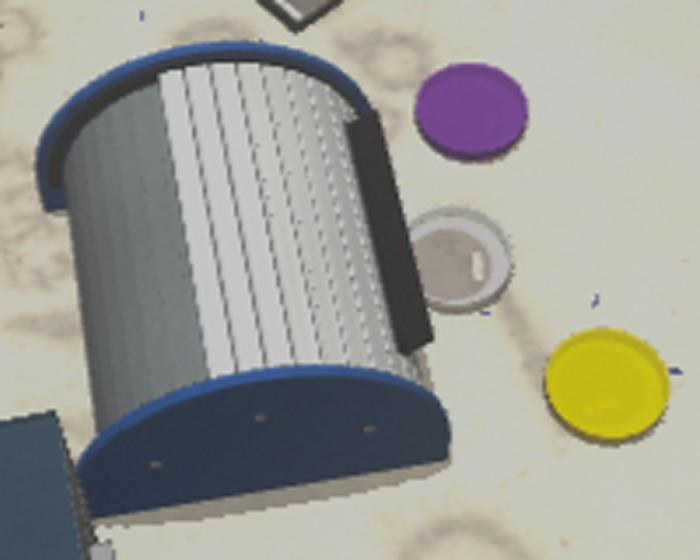

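```bash
cat > h.py <<'E'
import numpy as np,cv2
from scipy.optimize import least_squares
from station import *
CAL={}
def cal(n):
    if n not in CAL:
        d=snapshot(n); CAL[n]=(200/np.tan(np.radians(d["fovy"])/2),d["cx"],d["cy"],np.array(d["extrinsics"]))
    return CAL[n]
def proj(n,p):
    f,cx,cy,E=cal(n); q=E[:3,:3]@p+E[:3,3]; return np.array([cx+f*q[0]/q[2],cy+f*q[1]/q[2]])
def ray(n,uv):
    f,cx,cy,E=cal(n); d=E[:3,:3].T@np.array([(uv[0]-cx)/f,(uv[1]-cy)/f,1]); return -E[:3,:3].T@E[:3,3],d
def atz(n,uv,z):
    o,d=ray(n,uv); return o+d*(z-o[2])/d[2]
def tri(a,b):
    A=[];B=[]
    for n,uv in (a,b):
        o,d=ray(n,uv); d/=np.linalg.norm(d); P=np.eye(3)-np.outer(d,d); A.append(P);B.append(P@o)
    x=np.linalg.lstsq(np.vstack(A),np.hstack(B),rcond=None)[0]; return x,[proj(n,x)-uv for n,uv in (a,b)]
E
python3 - <<'E'
from h import *
T=lambda u,v:np.array([220+u/3.3,110+v/3.3]); S=lambda u,v:np.array([225+u/3.5,80+v/3.5])
print("dish",tri(("top",T(441,410)),("scene",S(461,260))))
print(atz("top",T(441,410),.015),atz("scene",S(461,260),.015))
def W(p,l): x,y,yaw=p[:3]; c,s=np.cos(yaw),np.sin(yaw); return np.array([x+c*l[0]-s*l[1],y+s*l[0]+c*l[1],l[2]])
def lip(th,y,r):
    a=np.radians(26)+th; return np.array([-r*np.cos(a),y,.03+r*np.sin(a)])
obs=[("top",T(297,357),.1,.149),("top",T(546,347),-.1,.149),("scene",S(378,110),-.1,.149),("scene",S(433,342),.1,.149)]
chk=[("scene",S(93,518),[.134,.14,0]),("scene",S(451,458),[-.134,.14,0]),("top",T(255,367),[-.134,.14,0])]
def f(p,full=0):
    r=[]
    for n,uv,y,rr in obs: r.append(proj(n,W(p,lip(p[3],y,rr)))-uv)
    for n,uv,l in chk: r.append(.7*(proj(n,W(p,l))-uv))
    return np.concatenate(r)
q=least_squares(f,[.6,-.05,0,.05],loss='soft_l1'); print(q.x,f(q.x).round(1).reshape(-1,2))
for uv,n in ((S(471,112),'purple'),(S(606,386),'yellow')): print(n,atz("scene",uv,.015))
for uv,n in ((T(600,456),'purple'),(T(294,516),'yellow'),(T(60,256),'blank'),(T(28,377),'clamp')): print(n,atz("top",uv,.015))
E
```

```text
dish (array([ 0.46865784, -0.1376567 ,  0.00713371]), [array([-0.32629593,  1.02688365]), array([-1.12576711, -0.16155976])])
[ 0.47176455 -0.13786658  0.015     ] [ 0.46740174 -0.1317467   0.015     ]
[ 0.64585346 -0.1133555   0.00673633  0.1042772 ] [[-0.1  0.3]
 [ 0.2  0.7]
 [-0.5 -0.3]
 [ 0.3 -0.7]
 [-2.6  0.7]
 [-0.7  0.3]
 [-1.   0.6]]
purple [ 0.42884429 -0.26966715  0.015     ]
yellow [ 0.38590154 -0.00539359  0.015     ]
purple [ 0.42848997 -0.27353364  0.015     ]
yellow [ 0.38478482 -0.00893105  0.015     ]
blank [0.6133677  0.18682326 0.015     ]
clamp [0.50989916 0.21617247 0.015     ]
```

```bash
cat >> h.py <<'E'
from scipy.spatial.transform import Rotation as R
def show():
    s=state(); M=R.from_quat(s["ee_rot"]).as_matrix()
    print("t",round(s["t"],2),"p",np.round(s["eef_pos"],4),"F",np.round(s["ft_force"],1),"w",round(s["width"],3),"q",np.round(s["joints"],2)); print(M.round(3)); return s,M
def pitchR(p,yaw=0,zs=1):
    y=np.array([np.cos(p)*np.cos(yaw),np.cos(p)*np.sin(yaw),-np.sin(p)]); z=zs*np.array([-np.sin(yaw),np.cos(yaw),0]); return np.column_stack([np.cross(y,z),y,z])
def delta(P,M,Pt,Mt):
    d=M.T@(np.array(Pt)-P)*100; w=np.degrees(R.from_matrix(M.T@Mt).as_rotvec()); return d.round(2),w.round(2)
E
python3 - <<'E'
from h import *
s,M=show()
P=np.array(s["eef_pos"])
for zs in (1,-1):
  for p in (90,45): print(zs,p,delta(P,M,[.42,.35,.25],pitchR(np.radians(p),0,zs)))
E
```

```text
t 0.25 p [0.2236 0.6366 0.222 ] F [ 0.7 -0.   0.1] w 0.998 q [-1.26  0.47 -0.05  1.53  0.02  1.14 -0.08]
[[ 0.943 -0.     0.331]
 [-0.331 -0.001  0.943]
 [ 0.    -1.    -0.001]]
1 90 (array([ 28.03,  -2.78, -20.54]), array([ 5.000e-02, -1.935e+01, -1.000e-02]))
1 45 (array([ 28.03,  -2.78, -20.54]), array([  7.65, -18.32, -44.57]))
-1 90 (array([ 28.03,  -2.78, -20.54]), array([1.0000e-02, 1.6065e+02, 7.0000e-02]))
-1 45 (array([ 28.03,  -2.78, -20.54]), array([ 61.93, 149.48,  10.63]))
```

>>> jog_arm(
  motion=[
    {"wy":-6.45},
    {"wy":-6.45},
    {"wy":-6.45},
    {"tx":2.8,"tz":-2.9,"ty":-0.4},
    {"tx":2.8,"tz":-2.9,"ty":-0.4},
    {"tx":2.8,"tz":-2.9,"ty":-0.4},
    {"tx":2.8,"tz":-2.9,"ty":-0.4},
    {"tx":2.8,"tz":-2.9,"ty":-0.4},
    {"tx":2.8,"tz":-2.9,"ty":-0.4},
    {"tx":2.8,"tz":-2.9,"ty":-0.4},
  ],
  grip=0,
)

```text
$.motion[0]: bad value
```

>>> jog_arm(
  motion=[
    {"tx":0.2,"tz":-4},
    {"tx":0.2,"tz":-4},
    {"tx":0.2,"tz":-4},
    {"tx":0.2,"tz":-4},
    {"tx":0.2,"tz":-4},
    {"tx":0,"tz":-4},
    {"tx":0,"tz":-4},
    {"tx":0,"tz":-4},
    {"tx":0,"tz":-4},
    {"tz":-4},
  ],
)

```text
$.motion[0]: bad value
```

```bash
python3 -c "
from h import *
show()"
```

```text
t 0.25 p [0.2236 0.6366 0.222 ] F [ 0.7 -0.   0.1] w 0.998 q [-1.26  0.47 -0.05  1.53  0.02  1.14 -0.08]
[[ 0.943 -0.     0.331]
 [-0.331 -0.001  0.943]
 [ 0.    -1.    -0.001]]
```

>>> jog_arm(
  motion=[
    {"tx":0,"ty":0,"tz":0,"wx":0,"wy":-6.45,"wz":0},
    {"tx":0,"ty":0,"tz":0,"wx":0,"wy":-6.45,"wz":0},
    {"tx":0,"ty":0,"tz":0,"wx":0,"wy":-6.45,"wz":0},
    {"tx":2.8,"ty":-0.4,"tz":-2.9,"wx":0,"wy":0,"wz":0},
    {"tx":2.8,"ty":-0.4,"tz":-2.9,"wx":0,"wy":0,"wz":0},
    {"tx":2.8,"ty":-0.4,"tz":-2.9,"wx":0,"wy":0,"wz":0},
    {"tx":2.8,"ty":-0.4,"tz":-2.9,"wx":0,"wy":0,"wz":0},
    {"tx":2.8,"ty":-0.4,"tz":-2.9,"wx":0,"wy":0,"wz":0},
    {"tx":2.8,"ty":-0.4,"tz":-2.9,"wx":0,"wy":0,"wz":0},
    {"tx":2.8,"ty":-0.4,"tz":-2.9,"wx":0,"wy":0,"wz":0},
  ],
  grip=0,
)

```text
t: 1.08
eef_pos: [0.4207, 0.4322, 0.2509]
ee_rot: [-0.707, -0.0, -0.0, 0.707]
ft_force: [1.3, 0.0, -0.0]
width: 0.323
```

>>> jog_arm(
  motion=[
    {"tx":0.2,"ty":0,"tz":-4,"wx":0,"wy":0,"wz":0},
    {"tx":0.2,"ty":0,"tz":-4,"wx":0,"wy":0,"wz":0},
    {"tx":0.2,"ty":0,"tz":-4,"wx":0,"wy":0,"wz":0},
    {"tx":0.2,"ty":0,"tz":-4,"wx":0,"wy":0,"wz":0},
    {"tx":0.2,"ty":0,"tz":-4,"wx":0,"wy":0,"wz":0},
    {"tx":0.2,"ty":0,"tz":-4,"wx":0,"wy":0,"wz":0},
    {"tx":0.2,"ty":0,"tz":-4,"wx":0,"wy":0,"wz":0},
    {"tx":0.2,"ty":0,"tz":-4,"wx":0,"wy":0,"wz":0},
    {"tx":0.2,"ty":0,"tz":-4,"wx":0,"wy":0,"wz":0},
    {"tx":0.2,"ty":0,"tz":-4,"wx":0,"wy":0,"wz":0},
  ],
)

```text
t: 1.92
eef_pos: [0.4392, 0.0319, 0.2508]
ee_rot: [-0.707, -0.0, -0.0, 0.707]
ft_force: [0.6, 1.0, 0.2]
width: 0.003
```

>>> jog_arm(
  motion=[
    {"tx":0,"ty":0,"tz":-3.5,"wx":0,"wy":0,"wz":0},
    {"tx":0,"ty":0,"tz":-3.5,"wx":0,"wy":0,"wz":0},
    {"tx":0,"ty":0,"tz":-3.5,"wx":0,"wy":0,"wz":0},
    {"tx":0,"ty":0,"tz":-3.5,"wx":0,"wy":0,"wz":0},
    {"tx":0,"ty":0,"tz":0,"wx":0,"wy":0,"wz":-7},
    {"tx":0,"ty":0,"tz":0,"wx":0,"wy":0,"wz":-7},
    {"tx":0,"ty":0,"tz":0,"wx":0,"wy":0,"wz":-7},
    {"tx":0,"ty":0,"tz":0,"wx":0,"wy":0,"wz":-7},
    {"tx":0,"ty":0,"tz":0,"wx":0,"wy":0,"wz":-7},
  ],
)

```text
t: 2.67
eef_pos: [0.4396, -0.1065, 0.2516]
ee_rot: [0.674, 0.215, 0.216, -0.673]
ft_force: [0.3, 0.8, -0.0]
width: 0.003
```

```bash
python3 -c "
from h import *
show()
for n in ['scene','wrist']: cv2.imwrite(f'pics/{n}1.png',snapshot(n)['img'])"
```

```text
t 2.67 p [ 0.4396 -0.1065  0.2516] F [ 0.3  0.8 -0. ] w 0.003 q [-0.2  -0.24  0.37  2.4  -0.07  0.35  1.81]
[[ 0.815  0.58   0.001]
 [-0.001 -0.001  1.   ]
 [ 0.58  -0.815 -0.   ]]
```

View pics/scene1.png

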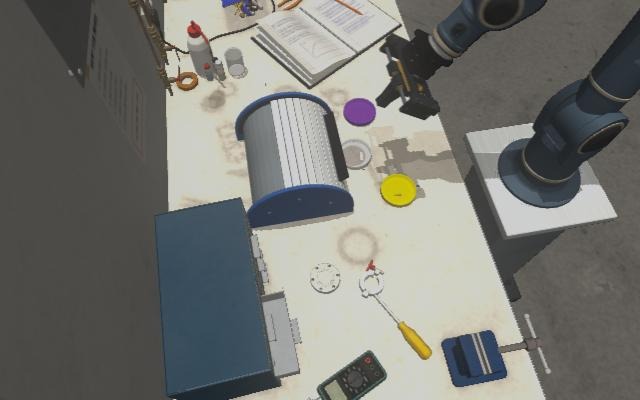

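View pics/wrist1.png

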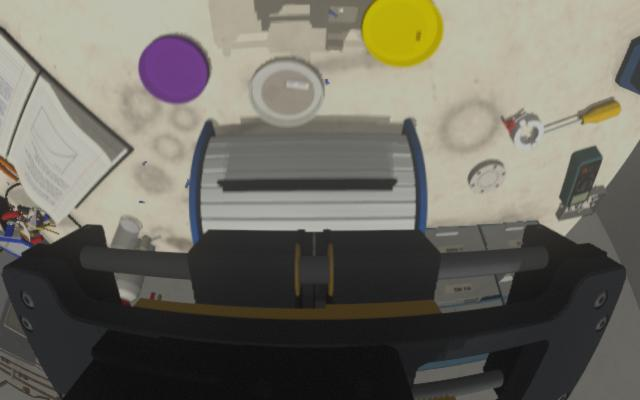

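```bash
cat >> h.py <<'E'
AX=np.array([.6459,-.1134,.03])
def openpose(a,p,L=.014,half=.0095):
    a=np.radians(a);p=np.radians(p); n=np.array([np.sin(p),np.cos(p)]);d=np.array([np.cos(p),-np.sin(p)])
    E=.149*np.array([-np.cos(a),np.sin(a)]); u=np.array([-np.cos(a),np.sin(a)]); t=np.array([np.sin(a),np.cos(a)])
    e=E-.003*t; b=.124*u-.003*t
    tcp_d=e@d+L   # along d
    # along n : contact at first of edge / lip pt at tip
    k=(e-b)@d; 
    lam=np.clip((tcp_d-b@d)/((e-b)@d),0,1) if abs(k)>1e-6 else 1
    q=b+(e-b)*lam
    c=min(e@n,q@n)-half
    x=tcp_d*d+c*n
    return np.array([AX[0]+x[0],AX[1],AX[2]+x[1]])
E
python3 - <<'E'
from h import *
s,M=show(); P=np.array(s["eef_pos"])
Pt=np.array([.492,-.113,.078]); Mt=pitchR(np.radians(55))
print(delta(P,M,Pt,Mt)); P,M=Pt,Mt
import itertools
for a in [32]+list(range(36,109,4))+[109]:
    p=55 if a<55 else min(a,90)
    Pt=openpose(a,p);Mt=pitchR(np.radians(p)); d,w=delta(P,M,Pt,Mt); print(a,p,Pt.round(4),d[:2],w[2], "r",np.hypot(*(Pt-AX)[[0,2]]).round(3)); P,M=Pt,Mt
E
```

```text
t 2.77 p [ 0.4335 -0.1054  0.2462] F [-0.7 -0.  -0.3] w 0.007 q [-0.2  -0.24  0.38  2.41 -0.07  0.36  1.81]
[[ 0.823  0.568  0.001]
 [-0.003  0.002  1.   ]
 [ 0.568 -0.823  0.004]]
(array([-4.73, 17.16, -0.81]), array([-0.14, -0.16, -0.42]))
32 55 [ 0.5182 -0.1134  0.0895] [2.81 0.56] 0.0 r 0.141
36 55 [ 0.5238 -0.1134  0.0982] [ 0.96 -0.39] 0.0 r 0.14
40 55 [ 0.5301 -0.1134  0.1066] [ 0.99 -0.32] 0.0 r 0.139
44 55 [ 0.5369 -0.1134  0.1144] [ 1.01 -0.25] 0.0 r 0.138
48 55 [ 0.5442 -0.1134  0.1218] [ 1.02 -0.18] 0.0 r 0.137
52 55 [ 0.5521 -0.1134  0.1286] [ 1.03 -0.11] 0.0 r 0.136
56 56 [ 0.56   -0.1134  0.1349] [ 1.02 -0.06] 1.0 r 0.136
60 60 [ 0.5676 -0.1134  0.1407] [ 0.94 -0.05] 4.0 r 0.136
64 64 [ 0.5755 -0.1134  0.1459] [ 0.94 -0.05] 4.0 r 0.136
68 68 [ 0.5837 -0.1134  0.1505] [ 0.94 -0.05] 4.0 r 0.136
72 72 [ 0.5923 -0.1134  0.1545] [ 0.94 -0.05] 4.0 r 0.136
76 76 [ 0.6011 -0.1134  0.158 ] [ 0.94 -0.05] 4.0 r 0.136
80 80 [ 0.6101 -0.1134  0.1608] [ 0.94 -0.05] 4.0 r 0.136
84 84 [ 0.6194 -0.1134  0.163 ] [ 0.94 -0.05] 4.0 r 0.136
88 88 [ 0.6287 -0.1134  0.1645] [ 0.94 -0.05] 4.0 r 0.136
92 90 [ 0.6381 -0.1134  0.165 ] [ 0.94 -0.02] 2.0 r 0.135
96 90 [ 0.6475 -0.1134  0.1645] [0.94 0.05] 0.0 r 0.135
100 90 [ 0.6569 -0.1134  0.1633] [0.93 0.12] 0.0 r 0.134
104 90 [ 0.666  -0.1134  0.1613] [0.92 0.2 ] 0.0 r 0.133
108 90 [ 0.675  -0.1134  0.1586] [0.9  0.27] 0.0 r 0.132
109 90 [ 0.6773 -0.1134  0.1579] [0.22 0.08] 0.0 r 0.132
```

>>> jog_arm(
  motion=[
    {"tx":-0.9,"ty":3.4,"tz":-0.16,"wx":0,"wy":0,"wz":0},
    {"tx":-0.9,"ty":3.4,"tz":-0.16,"wx":0,"wy":0,"wz":0},
    {"tx":-0.9,"ty":3.4,"tz":-0.16,"wx":0,"wy":0,"wz":0},
    {"tx":-0.9,"ty":3.4,"tz":-0.16,"wx":0,"wy":0,"wz":0},
    {"tx":-0.9,"ty":3.4,"tz":-0.16,"wx":0,"wy":0,"wz":0},
    {"tx":0,"ty":0,"tz":0,"wx":0,"wy":0,"wz":0},
    {"tx":0,"ty":0,"tz":0,"wx":0,"wy":0,"wz":0},
  ],
)

```text
t: 3.35
eef_pos: [0.4701, -0.0957, 0.1751]
ee_rot: [-0.663, -0.201, -0.2, 0.693]
ft_force: [-0.8, 0.2, -0.2]
width: 0.009
```

```bash
python3 -c "
from h import *
s,M=show()
print(delta(np.array(s['eef_pos']),M,[.4920,-.113,.078],pitchR(np.radians(55))))
cv2.imwrite('pics/scene2.png',cv2.resize(snapshot('scene')['img'][50:250,225:475],None,fx=3,fy=3)); cv2.imwrite('pics/wrist2.png',snapshot('wrist')['img'])"
```

```text
t 3.35 p [ 0.4701 -0.0957  0.1751] F [-0.8  0.2 -0.2] w 0.009 q [-0.47 -0.02  0.69  2.44 -0.77  0.22  2.52]
[[ 0.839  0.544 -0.013]
 [-0.011  0.04   0.999]
 [ 0.544 -0.838  0.04 ]]
(array([-3.42,  9.26, -2.14]), array([-2.29, -0.67, -2.04]))
```

View pics/scene2.png

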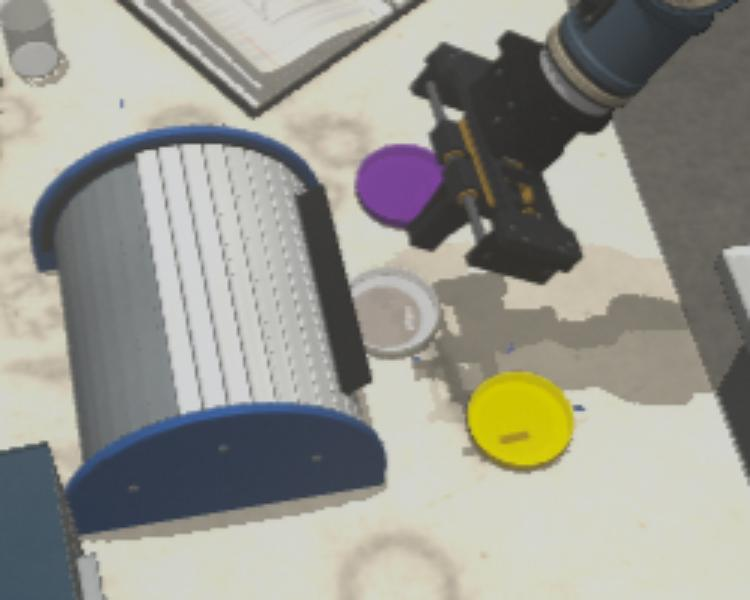

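View pics/wrist2.png

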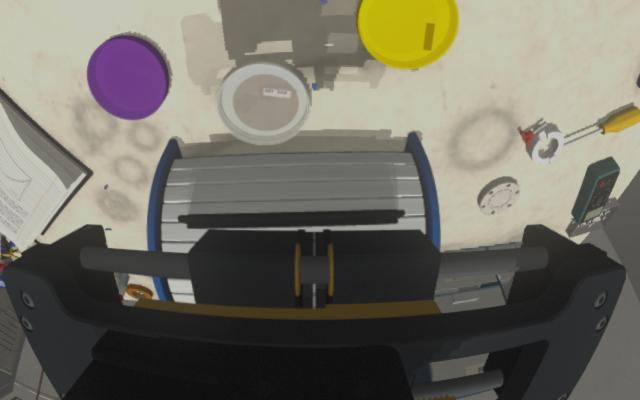

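```bash
python3 -c "
from h import *
s,M=show()
print(delta(np.array(s['eef_pos']),M,[.47,-.113,.2],pitchR(np.radians(80))))
"
```

```text
t 3.45 p [ 0.469  -0.0974  0.1754] F [-0.1 -0.4  0.3] w 0.002 q [-0.46 -0.02  0.69  2.44 -0.77  0.22  2.52]
[[ 0.838  0.545 -0.009]
 [-0.015  0.038  0.999]
 [ 0.545 -0.837  0.04 ]]
(array([ 1.45, -2.06, -1.46]), array([-2.34, -0.38, 23.05]))
```

>>> jog_arm(
  motion=[
    {"tx":0.3,"ty":-0.5,"tz":-0.4,"wx":-0.6,"wy":0,"wz":5.8},
    {"tx":0.3,"ty":-0.5,"tz":-0.4,"wx":-0.6,"wy":0,"wz":5.8},
    {"tx":0.3,"ty":-0.5,"tz":-0.4,"wx":-0.6,"wy":0,"wz":5.8},
    {"tx":0.3,"ty":-0.5,"tz":-0.4,"wx":-0.6,"wy":0,"wz":5.8},
    {"tx":0,"ty":0,"tz":0,"wx":0,"wy":0,"wz":0},
    {"tx":0,"ty":0,"tz":0,"wx":0,"wy":0,"wz":0},
  ],
)

```text
t: 3.95
eef_pos: [0.4726, -0.106, 0.1932]
ee_rot: [-0.691, -0.096, -0.095, 0.71]
ft_force: [-0.3, -0.4, -0.7]
width: 0.006
```

```bash
python3 -c "
from h import *
s,M=show()
"
```

```text
t 3.95 p [ 0.4726 -0.106   0.1932] F [-0.3 -0.4 -0.7] w 0.006 q [-0.41  0.06  0.62  2.21 -0.2   0.64  1.93]
[[ 0.963  0.268 -0.005]
 [-0.002  0.027  1.   ]
 [ 0.268 -0.963  0.027]]
```

```bash
python3 -c "
from h import *
s,M=show()
Pt=openpose(32,75); print(Pt); Pt=Pt-.025*pitchR(np.radians(75))[:,0];print(Pt)
print(delta(np.array(s['eef_pos']),M,Pt,pitchR(np.radians(75))))
"
```

```text
t 3.95 p [ 0.4726 -0.106   0.1932] F [-0.3 -0.4 -0.7] w 0.006 q [-0.41  0.06  0.62  2.21 -0.2   0.64  1.93]
[[ 0.963  0.268 -0.005]
 [-0.002  0.027  1.   ]
 [ 0.268 -0.963  0.027]]
[ 0.51239825 -0.1134      0.09043208]
[ 0.4882501  -0.1134      0.08396161]
(array([-1.42, 10.91, -1.05]), array([-1.57, -0.13,  0.54]))
```

>>> jog_arm(
  motion=[
    {"tx":-0.3,"ty":2.2,"tz":-0.2,"wx":-0.3,"wy":0,"wz":0.1},
    {"tx":-0.3,"ty":2.2,"tz":-0.2,"wx":-0.3,"wy":0,"wz":0.1},
    {"tx":-0.3,"ty":2.2,"tz":-0.2,"wx":-0.3,"wy":0,"wz":0.1},
    {"tx":-0.3,"ty":2.2,"tz":-0.2,"wx":-0.3,"wy":0,"wz":0.1},
    {"tx":-0.3,"ty":2.1,"tz":-0.2,"wx":-0.3,"wy":0,"wz":0.1},
    {"tx":0,"ty":0,"tz":0,"wx":0,"wy":0,"wz":0},
    {"tx":0,"ty":0,"tz":0,"wx":0,"wy":0,"wz":0},
  ],
)

```text
t: 4.53
eef_pos: [0.483, -0.1133, 0.082]
ee_rot: [-0.7, -0.089, -0.091, 0.702]
ft_force: [0.7, 0.9, 0.1]
width: 0.003
```

```bash
python3 -c "
from h import *
s,M=show()
cv2.imwrite('pics/scene3.png',cv2.resize(snapshot('scene')['img'][50:250,225:475],None,fx=3,fy=3)); cv2.imwrite('pics/top3.png',snapshot('top')['img'])
"
```

```text
t 4.53 p [ 0.483  -0.1133  0.082 ] F [0.7 0.9 0.1] w 0.003 q [-0.25  0.3   0.5   2.28 -0.54  0.39  2.26]
[[ 0.967  0.253  0.003]
 [-0.003  0.002  1.   ]
 [ 0.253 -0.967  0.003]]
```

View pics/scene3.png

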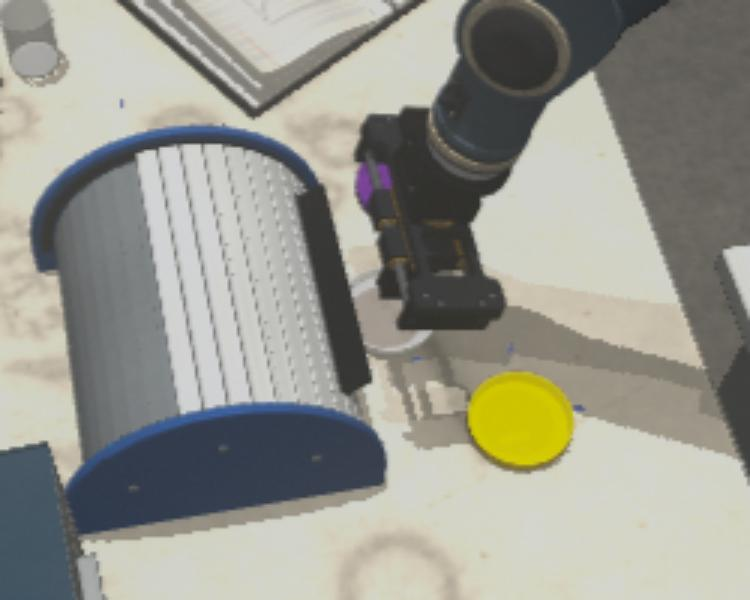

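```bash
python3 - <<'E'
from h import *
s,M=show(); P=np.array(s["eef_pos"])
for a in [32]+list(range(35,109,4))+[109]:
    p=75 if a<75 else min(a,90)
    Pt=openpose(a,p,.015);Mt=pitchR(np.radians(p)); d,w=delta(P,M,Pt,Mt); print(a,p,Pt.round(4),d,w[2], "r",np.hypot(*(Pt-AX)[[0,2]]).round(3)); P,M=Pt,Mt
E
```

```text
t 4.63 p [ 0.4852 -0.1133  0.0839] F [0.5 0.9 0. ] w 0.005 q [-0.25  0.3   0.5   2.28 -0.54  0.39  2.26]
[[ 0.966  0.257  0.002]
 [-0.002  0.002  1.   ]
 [ 0.257 -0.966  0.002]]
32 75 [ 0.5127 -0.1134  0.0895] [ 2.8   0.17 -0.01] -0.09 r 0.146
35 75 [ 0.5168 -0.1134  0.0961] [ 0.57 -0.53  0.  ] 0.0 r 0.145
39 75 [ 0.5229 -0.1134  0.1045] [ 0.81 -0.66  0.  ] 0.0 r 0.144
43 75 [ 0.5296 -0.1134  0.1125] [ 0.85 -0.6   0.  ] 0.0 r 0.143
47 75 [ 0.5368 -0.1134  0.12  ] [ 0.89 -0.54  0.  ] 0.0 r 0.141
51 75 [ 0.5445 -0.1134  0.127 ] [ 0.93 -0.47  0.  ] 0.0 r 0.14
55 75 [ 0.5527 -0.1134  0.1334] [ 0.96 -0.41  0.  ] 0.0 r 0.139
59 75 [ 0.5613 -0.1134  0.1392] [ 0.98 -0.34  0.  ] 0.0 r 0.138
63 75 [ 0.5703 -0.1134  0.1445] [ 1.   -0.27  0.  ] 0.0 r 0.137
67 75 [ 0.5796 -0.1134  0.149 ] [ 1.02 -0.2   0.  ] 0.0 r 0.136
71 75 [ 0.5893 -0.1134  0.153 ] [ 1.03 -0.13  0.  ] 0.0 r 0.135
75 75 [ 0.5991 -0.1134  0.1562] [ 1.04 -0.06  0.  ] 0.0 r 0.135
79 79 [ 0.6081 -0.1134  0.1592] [ 0.94 -0.05  0.  ] 4.0 r 0.135
83 83 [ 0.6172 -0.1134  0.1615] [ 0.94 -0.05  0.  ] 4.0 r 0.135
87 87 [ 0.6264 -0.1134  0.1632] [ 0.94 -0.05  0.  ] 4.0 r 0.135
91 90 [ 0.6357 -0.1134  0.164 ] [ 0.94 -0.04  0.  ] 3.0 r 0.134
95 90 [ 0.6451 -0.1134  0.1637] [0.93 0.03 0.  ] 0.0 r 0.134
99 90 [ 0.6544 -0.1134  0.1626] [0.93 0.11 0.  ] 0.0 r 0.133
103 90 [ 0.6635 -0.1134  0.1609] [0.92 0.18 0.  ] 0.0 r 0.132
107 90 [ 0.6725 -0.1134  0.1584] [0.9  0.25 0.  ] 0.0 r 0.131
109 90 [ 0.6769 -0.1134  0.1569] [0.44 0.15 0.  ] 0.0 r 0.131
```

>>> jog_arm(
  motion=[
    {"tx":1,"ty":0.05,"tz":0,"wx":0,"wy":0,"wz":0},
    {"tx":1,"ty":0.05,"tz":0,"wx":0,"wy":0,"wz":0},
    {"tx":0.9,"ty":0,"tz":0,"wx":0,"wy":0,"wz":0},
    {"tx":0.6,"ty":-0.55,"tz":0,"wx":0,"wy":0,"wz":0},
    {"tx":0.8,"ty":-0.65,"tz":0,"wx":0,"wy":0,"wz":0},
    {"tx":0.85,"ty":-0.6,"tz":0,"wx":0,"wy":0,"wz":0},
  ],
)

```text
t: 5.13
eef_pos: [0.5296, -0.1122, 0.1121]
ee_rot: [-0.7, -0.09, -0.089, 0.702]
ft_force: [-4.8, 0.5, -3.0]
width: 0.007
```

```bash
python3 -c "
from h import *
s,M=show()
cv2.imwrite('pics/scene4.png',cv2.resize(snapshot('scene')['img'][50:250,225:475],None,fx=3,fy=3))
"
```

```text
t 5.13 p [ 0.5296 -0.1122  0.1121] F [-4.8  0.5 -3. ] w 0.007 q [-0.31  0.32  0.56  2.16 -0.47  0.5   2.17]
[[ 0.968  0.251 -0.001]
 [-0.     0.003  1.   ]
 [ 0.251 -0.968  0.003]]
```

View pics/scene4.png

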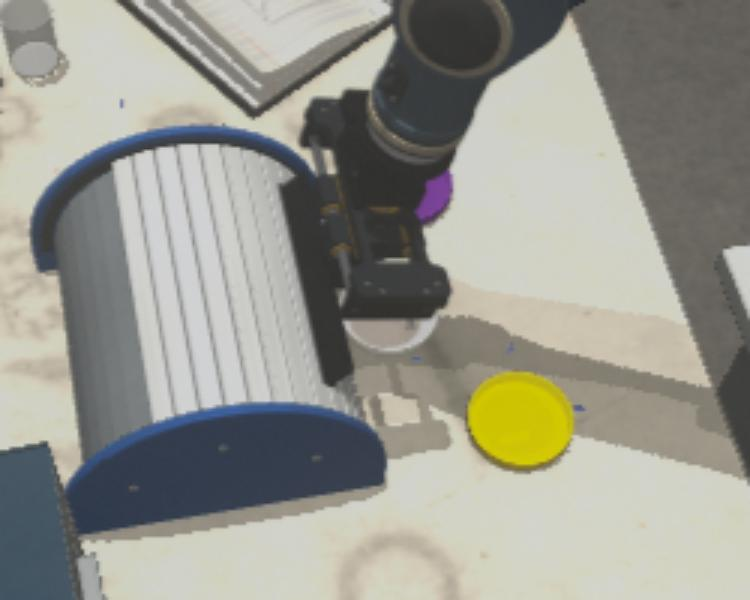

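The door is rolling up (rear slat edge moved left, lip raised) with about 5.6 N. Continuing along the arc.

>>> jog_arm(
  motion=[
    {"tx":0.9,"ty":-0.55,"tz":0,"wx":0,"wy":0,"wz":0},
    {"tx":0.93,"ty":-0.47,"tz":0,"wx":0,"wy":0,"wz":0},
    {"tx":0.96,"ty":-0.41,"tz":0,"wx":0,"wy":0,"wz":0},
    {"tx":0.98,"ty":-0.34,"tz":0,"wx":0,"wy":0,"wz":0},
    {"tx":1.0,"ty":-0.27,"tz":0,"wx":0,"wy":0,"wz":0},
    {"tx":1.02,"ty":-0.2,"tz":0,"wx":0,"wy":0,"wz":0},
    {"tx":1.03,"ty":-0.13,"tz":0,"wx":0,"wy":0,"wz":0},
    {"tx":1.04,"ty":-0.06,"tz":0,"wx":0,"wy":0,"wz":0},
  ],
)

```text
t: 5.85
eef_pos: [0.602, -0.1122, 0.1565]
ee_rot: [-0.7, -0.091, -0.091, 0.702]
ft_force: [-3.9, 1.8, -4.4]
width: 0.003
```

>>> jog_arm(
  motion=[
    {"tx":0.94,"ty":-0.05,"tz":0,"wx":0,"wy":0,"wz":4},
    {"tx":0.94,"ty":-0.05,"tz":0,"wx":0,"wy":0,"wz":4},
    {"tx":0.94,"ty":-0.05,"tz":0,"wx":0,"wy":0,"wz":4},
    {"tx":0.94,"ty":-0.04,"tz":0,"wx":0,"wy":0,"wz":3},
    {"tx":0.93,"ty":0.03,"tz":0,"wx":0,"wy":0,"wz":0},
    {"tx":0.93,"ty":0.11,"tz":0,"wx":0,"wy":0,"wz":0},
  ],
)

```text
t: 6.35
eef_pos: [0.6584, -0.1128, 0.1625]
ee_rot: [-0.707, 0.0, 0.0, 0.708]
ft_force: [-3.1, 0.7, -0.6]
width: 0.007
```

```bash
python3 -c "
from h import *
s,M=show()
cv2.imwrite('pics/scene5.png',cv2.resize(snapshot('scene')['img'][50:250,225:475],None,fx=3,fy=3))
"
```

```text
t 6.35 p [ 0.6584 -0.1128  0.1625] F [-3.1  0.7 -0.6] w 0.007 q [-0.31  0.57  0.62  1.64 -0.37  1.05  1.99]
[[ 1.    -0.001 -0.   ]
 [ 0.     0.002  1.   ]
 [-0.001 -1.     0.002]]
```

View pics/scene5.png

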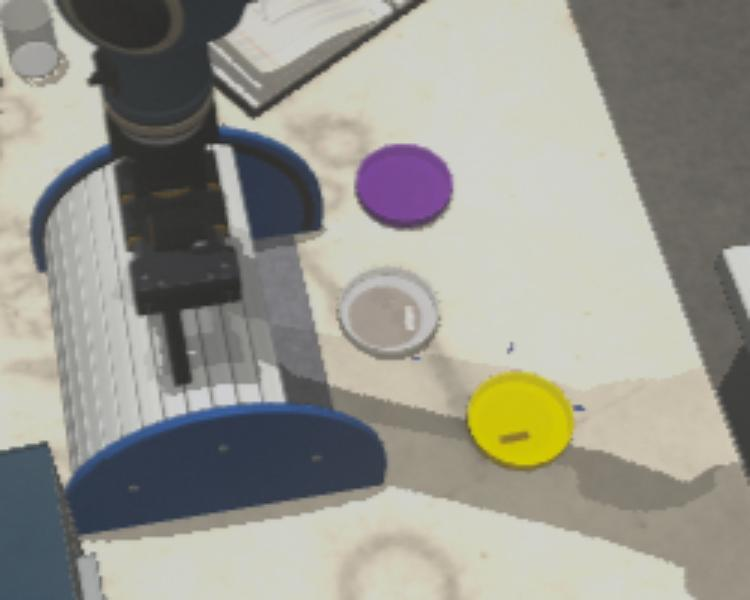

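Nearly up. Creeping to the stop.

>>> jog_arm(
  motion=[
    {"tx":0.9,"ty":0.18,"tz":0,"wx":0,"wy":0,"wz":0},
    {"tx":0.5,"ty":0.14,"tz":0,"wx":0,"wy":0,"wz":0},
    {"tx":0,"ty":0,"tz":0,"wx":0,"wy":0,"wz":0},
  ],
)

```text
t: 6.65
eef_pos: [0.6706, -0.1131, 0.1596]
ee_rot: [-0.706, 0.001, 0.001, 0.708]
ft_force: [-2.6, 1.2, 1.7]
width: 0.006
```

>>> jog_arm(
  motion=[
    {"tx":0.2,"ty":0.04,"tz":0,"wx":0,"wy":0,"wz":0},
    {"tx":0.2,"ty":0,"tz":0,"wx":0,"wy":0,"wz":0},
    {"tx":0,"ty":0,"tz":0,"wx":0,"wy":0,"wz":0},
  ],
)

```text
t: 6.9
eef_pos: [0.6712, -0.1131, 0.1594]
ee_rot: [-0.706, 0.004, 0.003, 0.709]
ft_force: [-10.8, 2.0, 9.1]
width: 0.005
```

>>> jog_arm(
  motion=[
    {"tx":0.2,"ty":-0.2,"tz":0,"wx":0,"wy":0,"wz":0},
    {"tx":0,"ty":0,"tz":0,"wx":0,"wy":0,"wz":0},
  ],
)

```text
t: 7.07
eef_pos: [0.6712, -0.113, 0.1597]
ee_rot: [-0.706, 0.005, 0.004, 0.709]
ft_force: [-12.2, 2.1, 4.0]
width: 0.004
```

>>> jog_arm(
  motion=[
    {"tx":-1,"ty":-0.5,"tz":0,"wx":0,"wy":0,"wz":0},
    {"tx":-3,"ty":-3,"tz":0,"wx":0,"wy":0,"wz":0},
    {"tx":-3,"ty":-3,"tz":0,"wx":0,"wy":0,"wz":0},
    {"tx":-4,"ty":0,"tz":0,"wx":0,"wy":0,"wz":0},
    {"tx":-4,"ty":0,"tz":0,"wx":0,"wy":0,"wz":0},
    {"tx":-4,"ty":0,"tz":0,"wx":0,"wy":0,"wz":0},
  ],
)

```text
t: 7.57
eef_pos: [0.4869, -0.1136, 0.2261]
ee_rot: [-0.706, -0.001, -0.001, 0.708]
ft_force: [-0.5, 0.1, 0.7]
width: 0.005
```

```bash
python3 -c "
from h import *
s,M=show()
cv2.imwrite('pics/scene6.png',cv2.resize(snapshot('scene')['img'][50:250,225:475],None,fx=3,fy=3))
cv2.imwrite('pics/top6.png',cv2.convertScaleAbs(cv2.resize(snapshot('top')['img'][110:290,220:420],None,fx=3.3,fy=3.3),alpha=1.6))
cv2.imwrite('pics/wrist6.png',snapshot('wrist')['img'])
"
```

```text
t 7.57 p [ 0.4869 -0.1136  0.2261] F [-0.5  0.1  0.7] w 0.005 q [-0.47  0.2   0.72  1.97 -0.16  1.02  1.89]
[[ 1.     0.002  0.001]
 [-0.001  0.002  1.   ]
 [ 0.002 -1.     0.002]]
```

View pics/scene6.png

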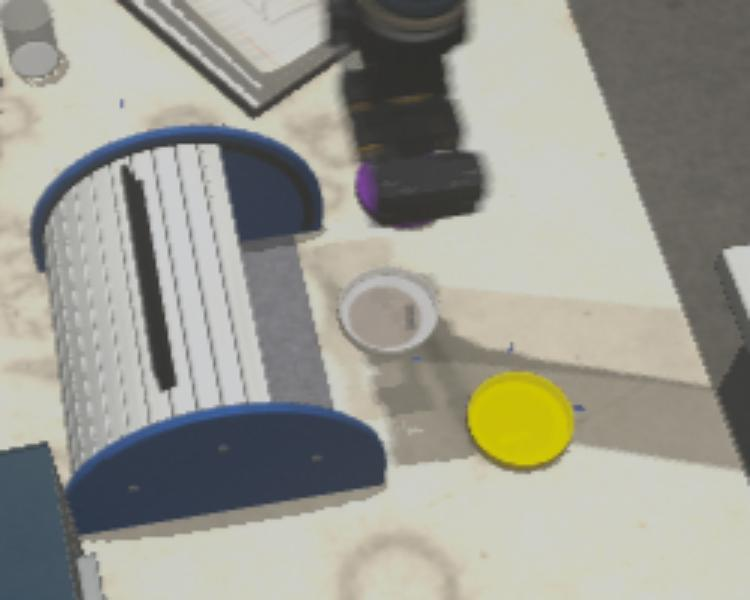

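View pics/top6.png

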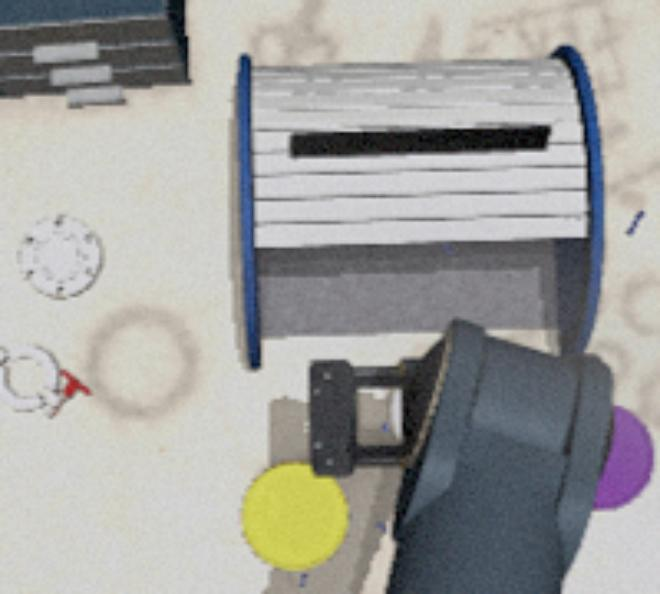

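View pics/wrist6.png

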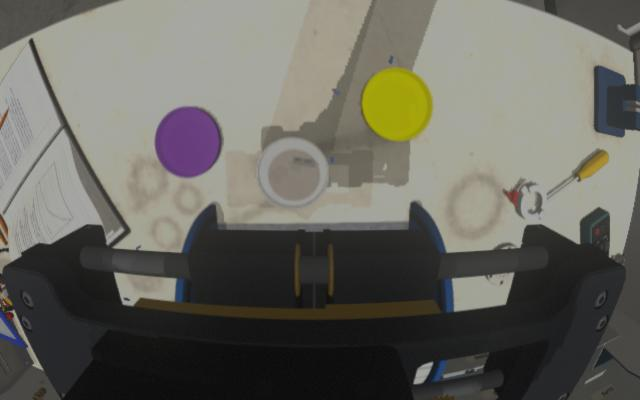

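```bash
python3 - <<'E'
from h import *
print(atz("scene",(225+389/3,50+312/3),.0075))
d=snapshot("wrist");E=np.array(d["extrinsics"]);C=-E[:3,:3].T@E[:3,3];f=200/np.tan(np.radians(d["fovy"])/2)
s,M=show();P=np.array(s["eef_pos"]);print("cam in tool",M.T@(C-P),"axis",M.T@E[2,:3])
def wray(u,v):
    x,y=u-d["cx"],v-d["cy"];r=np.hypot(x,y);t=r/f;c=np.array([x/r*np.sin(t),y/r*np.sin(t),np.cos(t)]);w=E[:3,:3].T@c
    return lambda z:C+w*(z-C[2])/w[2]
for n,uv in dict(dish=(293,172),purple=(188,142),yel=(397,104)).items(): print(n,wray(*uv)(.0075))
print(delta(P,M,[.411,-.137,.1],pitchR(np.pi/2)))
E
```

```text
[ 0.47110843 -0.1382589   0.0075    ]
t 7.82 p [ 0.4889 -0.113   0.2264] F [0.5 0.3 1. ] w 0.005 q [-0.47  0.21  0.72  1.96 -0.16  1.03  1.89]
[[ 1.     0.002 -0.   ]
 [ 0.     0.002  1.   ]
 [ 0.002 -1.     0.002]]
cam in tool [-0.06956811 -0.1615009   0.00128903] axis [ 2.56428162e-01  9.66563281e-01 -1.46770279e-04]
dish [ 0.48263989 -0.13700328  0.0075    ]
purple [ 0.44098693 -0.27354231  0.0075    ]
yel [ 0.39571511 -0.00799325  0.0075    ]
(array([-7.81, 12.62, -2.43]), array([-0.14,  0.  ,  0.11]))
```

>>> jog_arm(
  motion=[
    {"tx":-2.6,"ty":0,"tz":-0.8,"wx":0,"wy":0,"wz":0},
    {"tx":-2.6,"ty":0,"tz":-0.8,"wx":0,"wy":0,"wz":0},
    {"tx":-2.6,"ty":0,"tz":-0.8,"wx":0,"wy":0,"wz":0},
    {"tx":0,"ty":3,"tz":0,"wx":0,"wy":0,"wz":0},
    {"tx":0,"ty":3,"tz":0,"wx":0,"wy":0,"wz":0},
    {"tx":0,"ty":3,"tz":0,"wx":0,"wy":0,"wz":0},
    {"tx":0,"ty":3,"tz":0,"wx":0,"wy":0,"wz":0},
    {"tx":0,"ty":3,"tz":0,"wx":0,"wy":0,"wz":0},
    {"tx":0,"ty":2,"tz":0,"wx":0,"wy":0,"wz":0},
    {"tx":0,"ty":0,"tz":0,"wx":0,"wy":0,"wz":0},
  ],
  grip=6,
)

```text
t: 8.65
eef_pos: [0.4083, -0.1367, 0.0523]
ee_rot: [-0.707, 0.003, 0.003, 0.707]
ft_force: [-1.6, 0.5, -0.5]
width: 0.65
```

```bash
python3 - <<'E'
from h import *
s,M=show();P=np.array(s["eef_pos"])
print(delta(P,M,[.411,-.1375,.007],pitchR(np.pi/2)))
cv2.imwrite('pics/scene7.png',cv2.resize(snapshot('scene')['img'][50:250,225:475],None,fx=3,fy=3))
E
```

```text
t 8.65 p [ 0.4083 -0.1367  0.0523] F [-1.6  0.5 -0.5] w 0.65 q [-0.29  0.39  0.63  2.27 -0.4   0.6   2.21]
[[ 1.    -0.009 -0.   ]
 [ 0.     0.001  1.   ]
 [-0.009 -1.     0.001]]
(array([ 0.31,  4.53, -0.08]), array([-0.03,  0.01, -0.52]))
```

View pics/scene7.png

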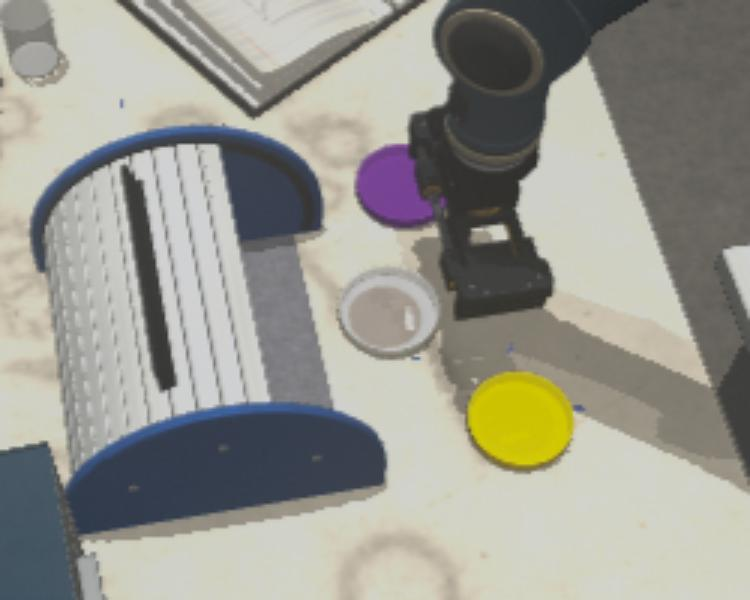

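>>> jog_arm(
  motion=[
    {"tx":0,"ty":1.5,"tz":0,"wx":0,"wy":0,"wz":0},
    {"tx":0,"ty":1.5,"tz":0,"wx":0,"wy":0,"wz":0},
    {"tx":0,"ty":1.0,"tz":0,"wx":0,"wy":0,"wz":0},
    {"tx":0,"ty":0.4,"tz":0,"wx":0,"wy":0,"wz":0},
    {"tx":0,"ty":0,"tz":0,"wx":0,"wy":0,"wz":0},
    {"tx":0,"ty":0,"tz":0,"wx":0,"wy":0,"wz":0},
  ],
)

```text
t: 9.2
eef_pos: [0.4097, -0.1369, 0.0121]
ee_rot: [-0.707, 0.001, 0.001, 0.708]
ft_force: [0.7, -0.6, 0.4]
width: 0.691
```

```bash
python3 - <<'E'
from h import *
s,M=show();P=np.array(s["eef_pos"])
cv2.imwrite('pics/scene8.png',cv2.resize(snapshot('scene')['img'][100:200,310:435],None,fx=6,fy=6))
E
```

```text
t 9.2 p [ 0.4097 -0.1369  0.0121] F [ 0.7 -0.6  0.4] w 0.691 q [-0.21  0.46  0.54  2.29 -0.5   0.5   2.3 ]
[[ 1.    -0.002  0.   ]
 [-0.     0.002  1.   ]
 [-0.002 -1.     0.002]]
```

View pics/scene8.png

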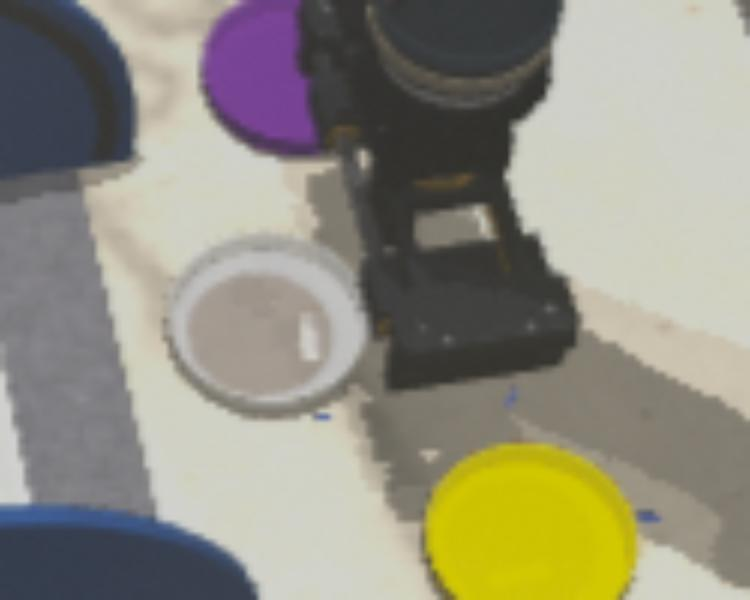

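>>> jog_arm(
  motion=[
    {"tx":0,"ty":0.4,"tz":0,"wx":0,"wy":0,"wz":0},
    {"tx":0.8,"ty":0,"tz":0,"wx":0,"wy":0,"wz":0},
    {"tx":0.8,"ty":0,"tz":0,"wx":0,"wy":0,"wz":0},
    {"tx":0.8,"ty":0,"tz":0,"wx":0,"wy":0,"wz":0},
    {"tx":0.8,"ty":0,"tz":0,"wx":0,"wy":0,"wz":0},
    {"tx":0.8,"ty":0,"tz":0,"wx":0,"wy":0,"wz":0},
    {"tx":0.4,"ty":0,"tz":0,"wx":0,"wy":0,"wz":0},
    {"tx":0,"ty":0,"tz":0,"wx":0,"wy":0,"wz":0},
  ],
)

```text
t: 9.92
eef_pos: [0.4544, -0.1366, 0.0073]
ee_rot: [-0.707, 0.0, 0.001, 0.708]
ft_force: [0.3, 0.8, 0.4]
width: 0.688
```

```bash
python3 - <<'E'
from h import *
s,M=show();P=np.array(s["eef_pos"])
cv2.imwrite('pics/scene9.png',cv2.resize(snapshot('scene')['img'][100:200,310:435],None,fx=6,fy=6))
E
```

```text
t 9.92 p [ 0.4544 -0.1366  0.0073] F [0.3 0.8 0.4] w 0.688 q [-0.22  0.52  0.53  2.2  -0.51  0.54  2.27]
[[ 1.    -0.002 -0.001]
 [ 0.001  0.001  1.   ]
 [-0.002 -1.     0.001]]
```

View pics/scene9.png

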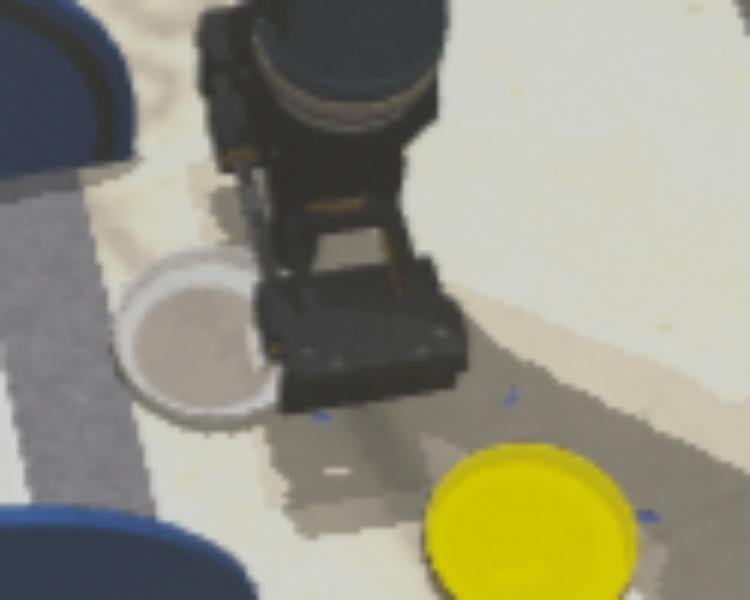

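```bash
python3 - <<'E'
from h import *
P=np.array([.4545,-.1366,.0075]);M=pitchR(np.pi/2)
p=90;x=.4545
for i in range(13):
    dx=.008 if i<11 else .004
    x+=dx; p=max(66,p-3); z=min(.009,.0075+.0004*(i+1))
    Pt=np.array([x,-.1366,z]);Mt=pitchR(np.radians(p));d,w=delta(P,M,Pt,Mt);print(i,p,Pt,d,w[2]);P,M=Pt,Mt
E
```

```text
0 87 [ 0.4625 -0.1366  0.0079] [ 0.8  -0.04  0.  ] -3.0
1 84 [ 0.4705 -0.1366  0.0083] [0.8 0.  0. ] -3.0
2 81 [ 0.4785 -0.1366  0.0087] [0.8  0.04 0.  ] -3.0
3 78 [ 0.4865 -0.1366  0.009 ] [0.79 0.1  0.  ] -3.0
4 75 [ 0.4945 -0.1366  0.009 ] [0.78 0.17 0.  ] -3.0
5 72 [ 0.5025 -0.1366  0.009 ] [0.77 0.21 0.  ] -3.0
6 69 [ 0.5105 -0.1366  0.009 ] [0.76 0.25 0.  ] -3.0
7 66 [ 0.5185 -0.1366  0.009 ] [0.75 0.29 0.  ] -3.0
8 66 [ 0.5265 -0.1366  0.009 ] [0.73 0.33 0.  ] 0.0
9 66 [ 0.5345 -0.1366  0.009 ] [0.73 0.33 0.  ] 0.0
10 66 [ 0.5425 -0.1366  0.009 ] [0.73 0.33 0.  ] 0.0
11 66 [ 0.5465 -0.1366  0.009 ] [0.37 0.16 0.  ] 0.0
12 66 [ 0.5505 -0.1366  0.009 ] [0.37 0.16 0.  ] 0.0
```

>>> jog_arm(
  motion=[
    {"tx":0.8,"ty":-0.04,"tz":0,"wx":0,"wy":0,"wz":-2},
    {"tx":0.8,"ty":0,"tz":0,"wx":0,"wy":0,"wz":-2},
    {"tx":0.8,"ty":0.02,"tz":0,"wx":0,"wy":0,"wz":-2},
    {"tx":0.8,"ty":0.06,"tz":0,"wx":0,"wy":0,"wz":-2},
    {"tx":0.8,"ty":0.11,"tz":0,"wx":0,"wy":0,"wz":-2},
    {"tx":0.8,"ty":0.14,"tz":0,"wx":0,"wy":0,"wz":-2},
    {"tx":0,"ty":0,"tz":0,"wx":0,"wy":0,"wz":0},
  ],
)

```text
t: 10.55
eef_pos: [0.5003, -0.1366, 0.0084]
ee_rot: [-0.702, -0.072, -0.073, 0.704]
ft_force: [0.6, 0.0, -0.2]
width: 0.688
```

```bash
python3 - <<'E'
from h import *
s,M=show();P=np.array(s["eef_pos"])
cv2.imwrite('pics/scene10.png',cv2.resize(snapshot('scene')['img'][70:220,240:440],None,fx=4,fy=4))
E
```

```text
t 10.55 p [ 0.5003 -0.1366  0.0084] F [ 0.6  0.  -0.2] w 0.688 q [-0.06  0.48  0.34  2.23 -0.69  0.32  2.44]
[[ 0.979  0.205  0.001]
 [-0.002  0.003  1.   ]
 [ 0.205 -0.979  0.003]]
```

View pics/scene10.png

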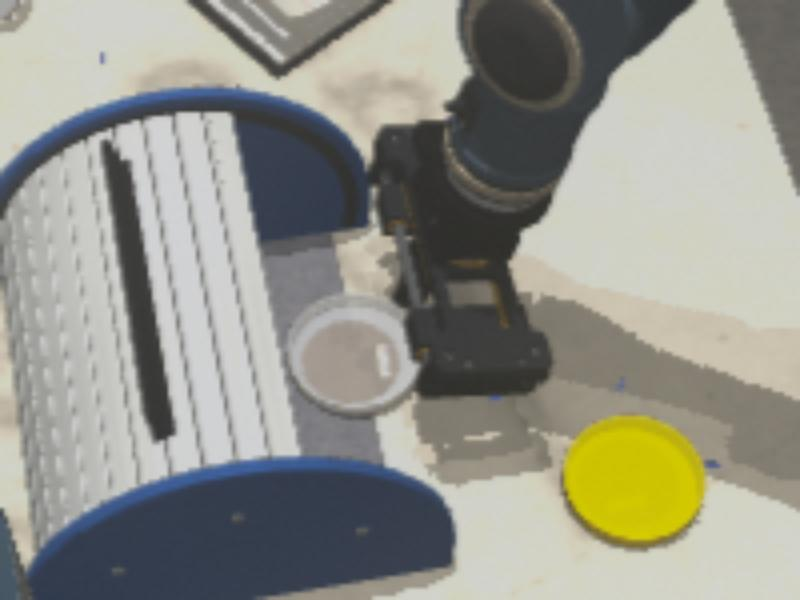

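>>> jog_arm(
  motion=[
    {"tx":0.78,"ty":0.16,"tz":0.1,"wx":0,"wy":0,"wz":0},
    {"tx":0.78,"ty":0.16,"tz":0.1,"wx":0,"wy":0,"wz":0},
    {"tx":0.78,"ty":0.16,"tz":0.1,"wx":0,"wy":0,"wz":0},
    {"tx":0.78,"ty":0.16,"tz":0.1,"wx":0,"wy":0,"wz":0},
    {"tx":0.78,"ty":0.16,"tz":0.1,"wx":0,"wy":0,"wz":0},
    {"tx":0.5,"ty":0.1,"tz":0.1,"wx":0,"wy":0,"wz":0},
    {"tx":0.4,"ty":0.08,"tz":0,"wx":0,"wy":0,"wz":0},
    {"tx":0,"ty":0,"tz":0,"wx":0,"wy":0,"wz":0},
  ],
)

```text
t: 11.27
eef_pos: [0.5511, -0.1303, 0.0087]
ee_rot: [-0.703, -0.073, -0.073, 0.704]
ft_force: [-0.2, -0.7, -0.9]
width: 0.692
```

```bash
python3 - <<'E'
from h import *
s,M=show();P=np.array(s["eef_pos"])
cv2.imwrite('pics/scene11.png',cv2.resize(snapshot('scene')['img'][70:220,240:440],None,fx=4,fy=4))
E
```

```text
t 11.27 p [ 0.5511 -0.1303  0.0087] F [-0.2 -0.7 -0.9] w 0.692 q [-0.12  0.54  0.38  2.13 -0.67  0.38  2.38]
[[ 0.979  0.206 -0.001]
 [ 0.001  0.002  1.   ]
 [ 0.206 -0.979  0.002]]
```

View pics/scene11.png

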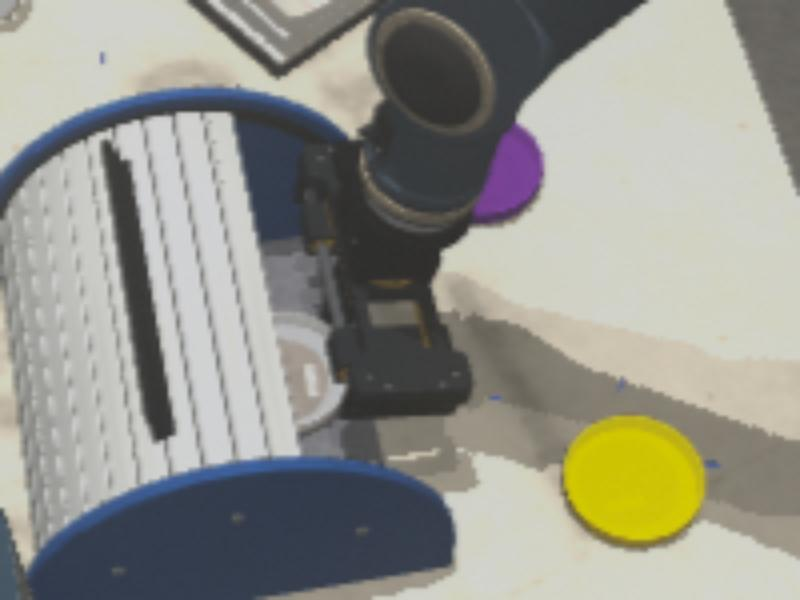

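>>> jog_arm(
  motion=[
    {"tx":-1.5,"ty":-0.3,"tz":0,"wx":0,"wy":0,"wz":0},
    {"tx":-2.5,"ty":-0.6,"tz":0,"wx":0,"wy":0,"wz":1},
    {"tx":-2.5,"ty":-1.5,"tz":0,"wx":0,"wy":0,"wz":2},
    {"tx":-1.5,"ty":-3,"tz":0,"wx":0,"wy":0,"wz":3},
    {"tx":0,"ty":-3.8,"tz":0,"wx":0,"wy":0,"wz":3},
    {"tx":0,"ty":-4,"tz":0,"wx":0,"wy":0,"wz":3},
    {"tx":0,"ty":-4,"tz":0,"wx":0,"wy":0,"wz":0},
    {"tx":0,"ty":-4,"tz":0,"wx":0,"wy":0,"wz":0},
    {"tx":0,"ty":-4,"tz":0,"wx":0,"wy":0,"wz":0},
    {"tx":0,"ty":0,"tz":0,"wx":0,"wy":0,"wz":0},
  ],
  grip=0,
)

```text
t: 12.15
eef_pos: [0.4605, -0.1328, 0.2513]
ee_rot: [-0.706, -0.003, -0.004, 0.708]
ft_force: [1.0, -1.1, -0.2]
width: 0.042
```

```bash
python3 - <<'E'
from h import *
s,M=show();P=np.array(s["eef_pos"])
cv2.imwrite('pics/scene12.png',cv2.resize(snapshot('scene')['img'][70:220,240:440],None,fx=4,fy=4))
cv2.imwrite('pics/top12.png',cv2.convertScaleAbs(cv2.resize(snapshot('top')['img'][110:290,220:420],None,fx=3.3,fy=3.3),alpha=1.6))
cv2.imwrite('pics/wrist12.png',snapshot('wrist')['img'])
E
```

```text
t 12.15 p [ 0.4605 -0.1328  0.2513] F [ 1.  -1.1 -0.2] w 0.042 q [-0.54  0.13  0.82  1.98 -0.11  1.06  1.9 ]
[[ 1.     0.011  0.001]
 [-0.001  0.003  1.   ]
 [ 0.011 -1.     0.003]]
```

View pics/scene12.png

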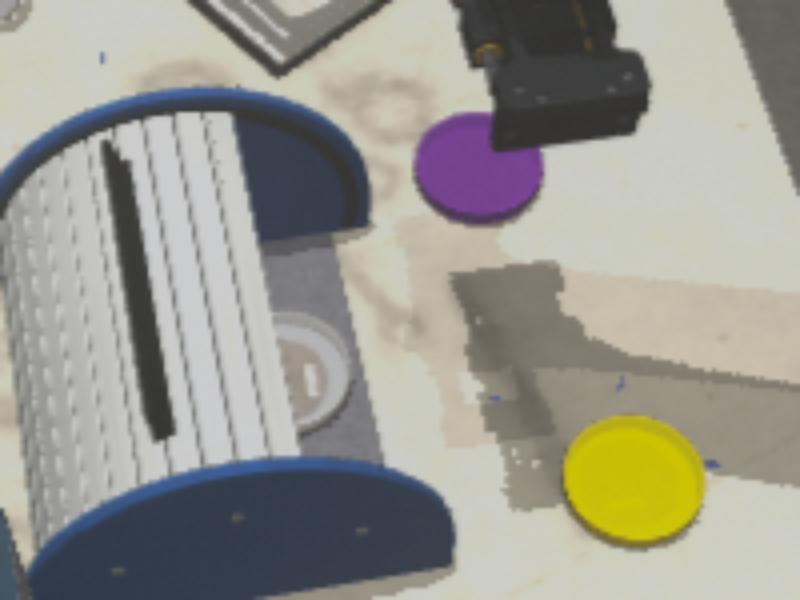

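View pics/top12.png

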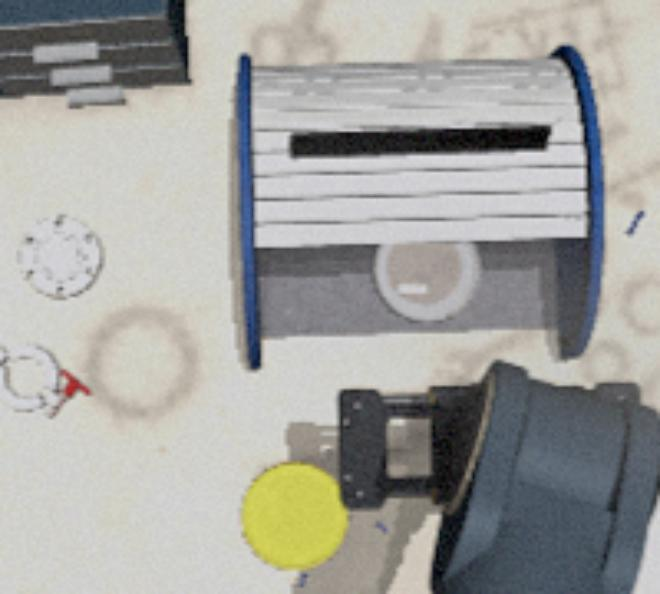

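View pics/wrist12.png

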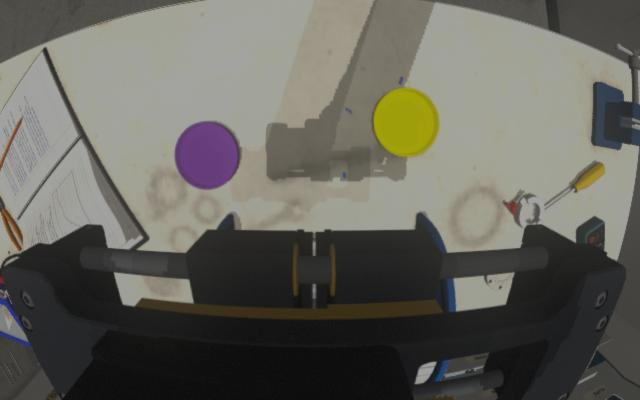

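```bash
python3 - <<'E'
from h import *
T=lambda u,v:np.array([220+u/3.3,110+v/3.3]); S=lambda u,v:np.array([240+u/4,70+v/4])
print(atz("top",T(428,321),.008),atz("top",T(428,332),0),atz("scene",S(350,375),.012),atz("scene",S(366,375),0))
E
```

```text
[ 0.54892731 -0.12979707  0.008     ] [ 0.53959712 -0.13026655  0.        ] [ 0.54987692 -0.11799824  0.012     ] [ 0.53771851 -0.12334841  0.        ]
```

>>> jog_arm(
  motion=[
    {"tx":3.9,"ty":0,"tz":0.3,"wx":0,"wy":0,"wz":0},
    {"tx":3.9,"ty":0,"tz":0.3,"wx":0,"wy":0,"wz":0},
    {"tx":3.9,"ty":0,"tz":0.3,"wx":0,"wy":0,"wz":0},
    {"tx":3.9,"ty":0,"tz":0.3,"wx":0,"wy":0,"wz":0},
    {"tx":3.9,"ty":0,"tz":0.3,"wx":0,"wy":0,"wz":0},
    {"tx":3.9,"ty":0,"tz":0.3,"wx":0,"wy":0,"wz":0},
    {"tx":2.6,"ty":0,"tz":0.2,"wx":0,"wy":0,"wz":0},
    {"tx":0,"ty":2,"tz":0,"wx":0,"wy":0,"wz":0},
    {"tx":0,"ty":2,"tz":0,"wx":0,"wy":0,"wz":0},
    {"tx":0,"ty":0,"tz":0,"wx":0,"wy":0,"wz":0},
  ],
)

```text
t: 13.23
eef_pos: [0.7136, -0.1103, 0.1961]
ee_rot: [-0.706, 0.006, 0.005, 0.708]
ft_force: [-0.4, 0.7, -1.4]
width: 0.003
```

```bash
cat >> h.py <<'E'
def closepose(a):
    ad=np.radians(a);u=np.array([-np.cos(ad),np.sin(ad)]);t=np.array([np.sin(ad),np.cos(ad)])
    r=.138+.005*np.clip((70-a)/30,0,1)
    if a>84:
        e=.149*u+.003*t; q=.138*u+.003*t
        x=np.array([max(e[0],q[0])+.0095, (.138*u+.003*t)[1]])
    else: x=r*u+.003*t+np.array([.0095,0])
    return np.array([AX[0]+x[0],AX[1],AX[2]+x[1]])
E
python3 - <<'E'
from h import *
s,M=show();P=np.array(s["eef_pos"])
print(delta(P,M,[.722,-.1134,.163],pitchR(np.pi/2)))
P=np.array([.722,-.1134,.163])
for a in [106]+list(range(102,25,-4))+[26,25]:
    Pt=closepose(a); print(a,Pt.round(4),((Pt-P)*100).round(2)[[0,2]]); P=Pt
E
```

```text
t 13.23 p [ 0.7136 -0.1103  0.1961] F [-0.4  0.7 -1.4] w 0.003 q [-0.33  0.65  0.7   1.45 -0.43  1.21  2.  ]
[[ 1.    -0.015  0.001]
 [-0.001  0.003  1.   ]
 [-0.015 -1.     0.003]]
(array([ 0.89,  3.3 , -0.32]), array([-0.18, -0.06, -0.88]))
106 [ 0.6994 -0.1134  0.1618] [-2.26 -0.12]
102 [ 0.6893 -0.1134  0.1644] [-1.    0.25]
98 [ 0.6791 -0.1134  0.1662] [-1.02  0.19]
94 [ 0.6688 -0.1134  0.1675] [-1.03  0.12]
90 [ 0.6584 -0.1134  0.168 ] [-1.04  0.05]
86 [ 0.6488 -0.1134  0.1679] [-0.96 -0.01]
82 [ 0.6392 -0.1134  0.1671] [-0.96 -0.08]
78 [ 0.6296 -0.1134  0.1656] [-0.95 -0.15]
74 [ 0.6202 -0.1134  0.1635] [-0.94 -0.21]
70 [ 0.611  -0.1134  0.1607] [-0.92 -0.28]
66 [ 0.6017 -0.1134  0.1579] [-0.93 -0.28]
62 [ 0.5926 -0.1134  0.1544] [-0.91 -0.35]
58 [ 0.5838 -0.1134  0.1503] [-0.89 -0.41]
54 [ 0.5751 -0.1134  0.1456] [-0.86 -0.48]
50 [ 0.5669 -0.1134  0.1402] [-0.83 -0.54]
46 [ 0.5589 -0.1134  0.1342] [-0.79 -0.6 ]
42 [ 0.5514 -0.1134  0.1277] [-0.75 -0.65]
38 [ 0.5446 -0.1134  0.1204] [-0.68 -0.73]
34 [ 0.5385 -0.1134  0.1125] [-0.6 -0.8]
30 [ 0.5331 -0.1134  0.1041] [-0.55 -0.84]
26 [ 0.5282 -0.1134  0.0954] [-0.49 -0.87]
26 [ 0.5282 -0.1134  0.0954] [0. 0.]
25 [ 0.5271 -0.1134  0.0932] [-0.11 -0.22]
```

>>> jog_arm(
  motion=[
    {"tx":0.5,"ty":1.6,"tz":-0.3,"wx":0,"wy":0,"wz":-0.9},
    {"tx":0,"ty":1.6,"tz":0,"wx":0,"wy":0,"wz":0},
    {"tx":0,"ty":0,"tz":0,"wx":0,"wy":0,"wz":0},
    {"tx":0,"ty":0,"tz":0,"wx":0,"wy":0,"wz":0},
  ],
)

```text
t: 13.57
eef_pos: [0.7208, -0.1138, 0.1705]
ee_rot: [-0.706, -0.003, -0.004, 0.708]
ft_force: [0.2, 0.1, -0.0]
width: 0.005
```

```bash
python3 - <<'E'
from h import *
s,M=show();P=np.array(s["eef_pos"])
print(delta(P,M,[.6994,-.1134,.1625],pitchR(np.pi/2)))
cv2.imwrite('pics/scene13.png',cv2.resize(snapshot('scene')['img'][70:220,240:440],None,fx=4,fy=4))
E
```

```text
t 13.57 p [ 0.7208 -0.1138  0.1705] F [ 0.2  0.1 -0. ] w 0.005 q [-0.32  0.67  0.69  1.48 -0.46  1.14  2.02]
[[ 1.     0.009  0.001]
 [-0.001  0.002  1.   ]
 [ 0.009 -1.     0.002]]
(array([-2.15,  0.78,  0.04]), array([-0.14, -0.04,  0.54]))
```

View pics/scene13.png

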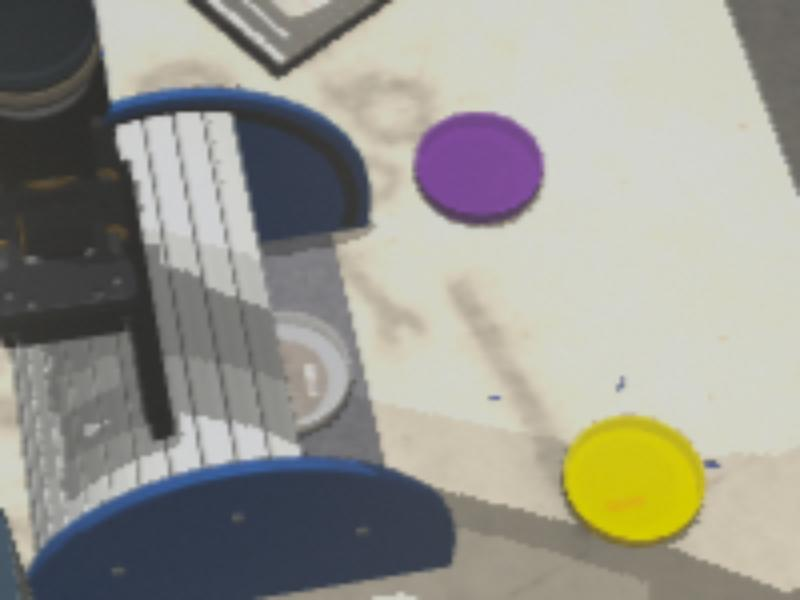

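>>> jog_arm(
  motion=[
    {"tx":0,"ty":0.8,"tz":0,"wx":0,"wy":0,"wz":0.5},
    {"tx":-1,"ty":0,"tz":0,"wx":0,"wy":0,"wz":0},
    {"tx":-1.15,"ty":0,"tz":0,"wx":0,"wy":0,"wz":0},
    {"tx":-1,"ty":-0.25,"tz":0,"wx":0,"wy":0,"wz":0},
    {"tx":-1.02,"ty":-0.19,"tz":0,"wx":0,"wy":0,"wz":0},
    {"tx":-1.03,"ty":-0.12,"tz":0,"wx":0,"wy":0,"wz":0},
    {"tx":-1.04,"ty":-0.05,"tz":0,"wx":0,"wy":0,"wz":0},
  ],
)

```text
t: 14.2
eef_pos: [0.6608, -0.1137, 0.1706]
ee_rot: [-0.707, -0.003, -0.003, 0.708]
ft_force: [4.4, 0.2, -3.8]
width: 0.004
```

```bash
python3 - <<'E'
from h import *
s,M=show();P=np.array(s["eef_pos"]); print(closepose(90))
cv2.imwrite('pics/scene14.png',cv2.resize(snapshot('scene')['img'][70:220,240:440],None,fx=4,fy=4))
E
```

```text
t 14.2 p [ 0.6608 -0.1137  0.1706] F [ 4.4  0.2 -3.8] w 0.004 q [-0.36  0.58  0.71  1.64 -0.42  1.07  2.04]
[[ 1.     0.009 -0.001]
 [ 0.001  0.001  1.   ]
 [ 0.009 -1.     0.001]]
[ 0.6584 -0.1134  0.168 ]
```

View pics/scene14.png

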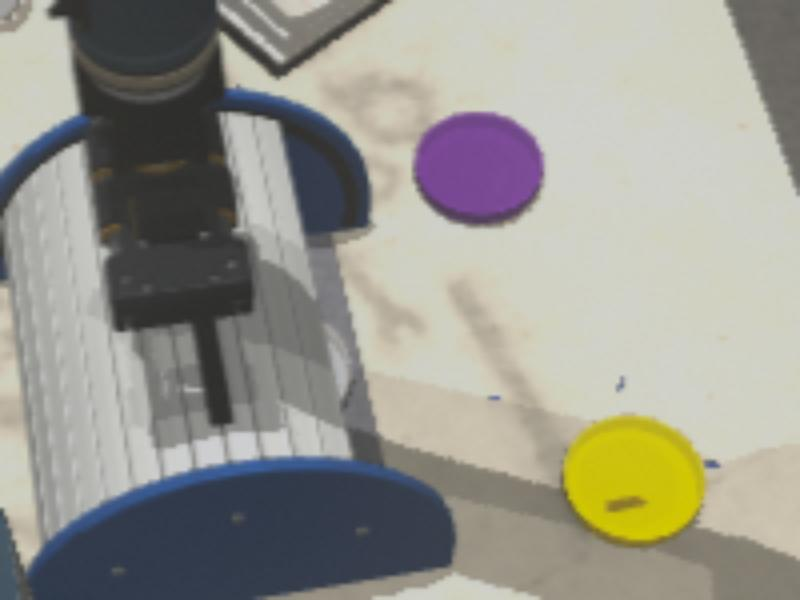

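>>> jog_arm(
  motion=[
    {"tx":-0.98,"ty":0.1,"tz":0,"wx":0,"wy":0,"wz":0},
    {"tx":-0.98,"ty":0.15,"tz":0,"wx":0,"wy":0,"wz":0},
    {"tx":-0.96,"ty":0.17,"tz":0,"wx":0,"wy":0,"wz":0},
    {"tx":-0.95,"ty":0.22,"tz":0,"wx":0,"wy":0,"wz":0},
    {"tx":-0.93,"ty":0.28,"tz":0,"wx":0,"wy":0,"wz":0},
    {"tx":-0.93,"ty":0.28,"tz":0,"wx":0,"wy":0,"wz":0},
    {"tx":-0.91,"ty":0.35,"tz":0,"wx":0,"wy":0,"wz":0},
    {"tx":-0.89,"ty":0.41,"tz":0,"wx":0,"wy":0,"wz":0},
    {"tx":-0.86,"ty":0.48,"tz":0,"wx":0,"wy":0,"wz":0},
  ],
)

```text
t: 15.0
eef_pos: [0.5755, -0.114, 0.1447]
ee_rot: [-0.707, -0.002, -0.002, 0.708]
ft_force: [4.1, -0.6, -0.3]
width: 0.003
```

```bash
python3 - <<'E'
from h import *
s,M=show();P=np.array(s["eef_pos"]); print(closepose(54))
for a in (50,46,42,38,34): Pt=closepose(a);print(delta(P,M,Pt,pitchR(np.pi/2)));P=Pt
cv2.imwrite('pics/scene15.png',cv2.resize(snapshot('scene')['img'][70:220,240:440],None,fx=4,fy=4))
E
```

```text
t 15.0 p [ 0.5755 -0.114   0.1447] F [ 4.1 -0.6 -0.3] w 0.003 q [-0.41  0.48  0.72  1.87 -0.39  0.94  2.06]
[[ 1.     0.005  0.   ]
 [-0.     0.001  1.   ]
 [ 0.005 -1.     0.001]]
[ 0.57514526 -0.1134      0.14556508]
(array([-0.87,  0.45,  0.06]), array([-0.09, -0.  ,  0.31]))
(array([-0.8 ,  0.59, -0.  ]), array([-0.09, -0.  ,  0.31]))
(array([-0.76,  0.65, -0.  ]), array([-0.09, -0.  ,  0.31]))
(array([-0.69,  0.73, -0.  ]), array([-0.09, -0.  ,  0.31]))
(array([-0.61,  0.79, -0.  ]), array([-0.09, -0.  ,  0.31]))
```

View pics/scene15.png

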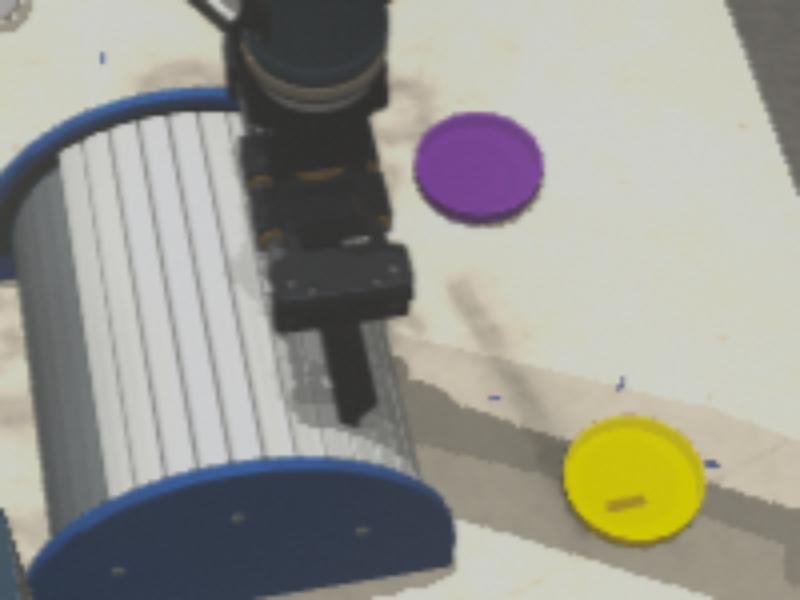

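>>> jog_arm(
  motion=[
    {"tx":-0.87,"ty":0.45,"tz":0,"wx":0,"wy":0,"wz":0},
    {"tx":-0.8,"ty":0.59,"tz":0,"wx":0,"wy":0,"wz":0},
    {"tx":-0.76,"ty":0.65,"tz":0,"wx":0,"wy":0,"wz":0},
    {"tx":-0.69,"ty":0.73,"tz":0,"wx":0,"wy":0,"wz":0},
    {"tx":-0.61,"ty":0.79,"tz":0,"wx":0,"wy":0,"wz":0},
  ],
)

```text
t: 15.47
eef_pos: [0.5375, -0.1136, 0.1118]
ee_rot: [-0.706, -0.001, -0.001, 0.708]
ft_force: [3.3, 0.8, 0.9]
width: 0.004
```

```bash
python3 - <<'E'
from h import *
s,M=show();P=np.array(s["eef_pos"]); print(closepose(34))
for a in (30,26,25,24): Pt=closepose(a);print(delta(P,M,Pt,pitchR(np.pi/2)));P=Pt
cv2.imwrite('pics/scene16.png',cv2.resize(snapshot('scene')['img'][70:220,240:440],None,fx=4,fy=4))
E
```

```text
t 15.47 p [ 0.5375 -0.1136  0.1118] F [3.3 0.8 0.9] w 0.004 q [-0.41  0.47  0.71  1.98 -0.41  0.84  2.1 ]
[[ 1.     0.003  0.   ]
 [-0.     0.002  1.   ]
 [ 0.003 -1.     0.002]]
[ 0.53852521 -0.1134      0.1124517 ]
(array([-0.44,  0.77,  0.02]), array([-0.13, -0.  ,  0.19]))
(array([-0.49,  0.87, -0.  ]), array([-0.13, -0.  ,  0.19]))
(array([-0.11,  0.22, -0.  ]), array([-0.13, -0.  ,  0.19]))
(array([-0.11,  0.22, -0.  ]), array([-0.13, -0.  ,  0.19]))
```

View pics/scene16.png

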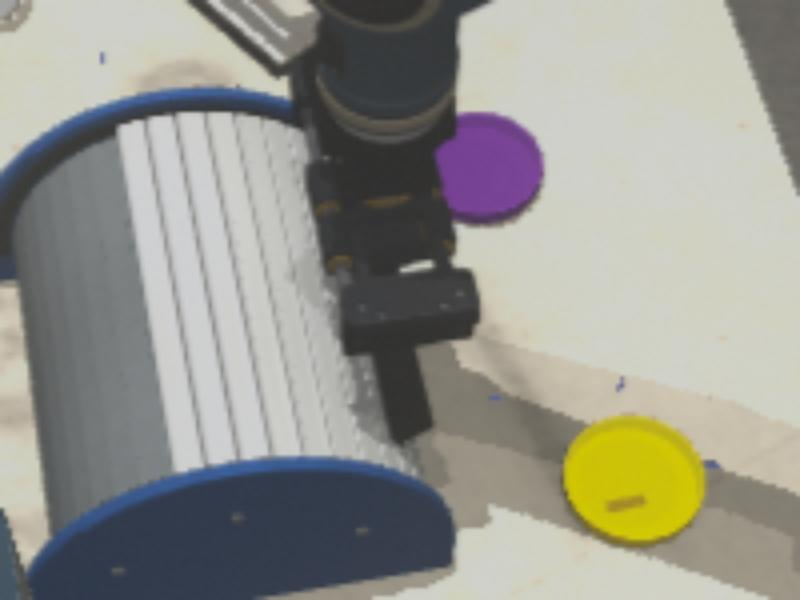

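>>> jog_arm(
  motion=[
    {"tx":-0.35,"ty":0.8,"tz":0,"wx":0,"wy":0,"wz":0},
    {"tx":-0.45,"ty":0.85,"tz":0,"wx":0,"wy":0,"wz":0},
    {"tx":0,"ty":0,"tz":0,"wx":0,"wy":0,"wz":0},
  ],
)

```text
t: 15.77
eef_pos: [0.5297, -0.1138, 0.0954]
ee_rot: [-0.706, -0.001, -0.001, 0.708]
ft_force: [0.9, 1.2, 3.8]
width: 0.007
```

>>> jog_arm(
  motion=[
    {"tx":0,"ty":0.2,"tz":0,"wx":0,"wy":0,"wz":0},
    {"tx":0,"ty":0.2,"tz":0,"wx":0,"wy":0,"wz":0},
    {"tx":0,"ty":0,"tz":0,"wx":0,"wy":0,"wz":0},
  ],
)

```text
t: 16.02
eef_pos: [0.5311, -0.1141, 0.094]
ee_rot: [-0.706, -0.002, -0.002, 0.708]
ft_force: [-3.7, 1.7, 21.9]
width: 0.006
```

```bash
python3 - <<'E'
from h import *
s,M=show();P=np.array(s["eef_pos"]); print(closepose(26))
cv2.imwrite('pics/scene17.png',cv2.resize(snapshot('scene')['img'][70:220,240:440],None,fx=4,fy=4))
E
```

```text
t 16.02 p [ 0.5311 -0.1141  0.094 ] F [-3.7  1.7 21.9] w 0.006 q [-0.39  0.48  0.69  2.01 -0.43  0.8   2.12]
[[ 1.     0.005  0.   ]
 [-0.     0.004  1.   ]
 [ 0.005 -1.     0.004]]
[ 0.52818756 -0.1134      0.09538346]
```

View pics/scene17.png

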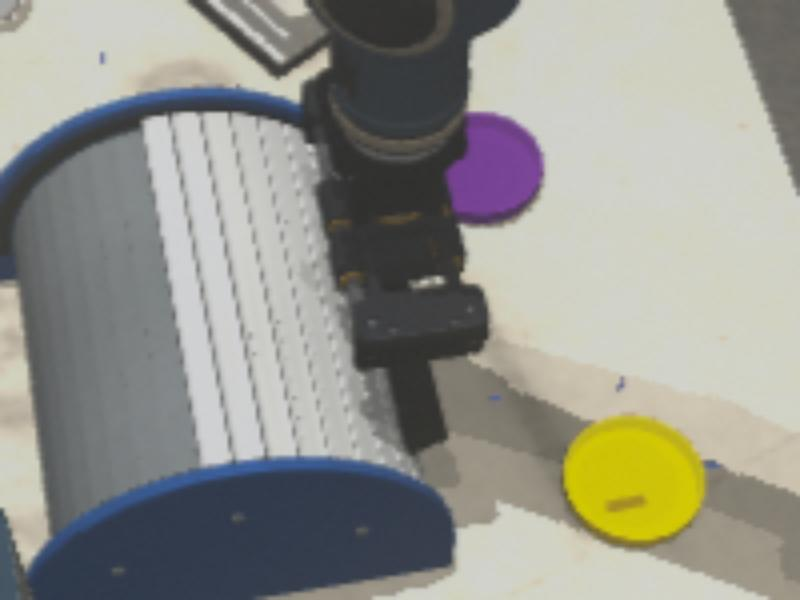

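>>> jog_arm(
  motion=[
    {"tx":0,"ty":-0.5,"tz":0,"wx":0,"wy":0,"wz":0},
    {"tx":0,"ty":-3,"tz":0,"wx":0,"wy":0,"wz":0},
    {"tx":0,"ty":-4,"tz":0,"wx":0,"wy":0,"wz":0},
    {"tx":0,"ty":-4,"tz":0,"wx":0,"wy":0,"wz":0},
    {"tx":-2,"ty":-3,"tz":1,"wx":0,"wy":0,"wz":0},
    {"tx":-2,"ty":0,"tz":3.4,"wx":0,"wy":0,"wz":0},
    {"tx":-1,"ty":0,"tz":4,"wx":0,"wy":0,"wz":0},
    {"tx":0,"ty":0,"tz":4,"wx":0,"wy":0,"wz":0},
    {"tx":0,"ty":0,"tz":4,"wx":0,"wy":0,"wz":0},
    {"tx":0,"ty":0,"tz":4,"wx":0,"wy":0,"wz":0},
  ],
)

```text
t: 16.9
eef_pos: [0.4781, 0.0915, 0.2364]
ee_rot: [-0.706, -0.001, -0.0, 0.708]
ft_force: [1.1, -0.1, -0.5]
width: 0.01
```

>>> jog_arm(
  motion=[
    {"tx":0,"ty":0,"tz":4,"wx":0,"wy":0,"wz":0},
    {"tx":0,"ty":0,"tz":4,"wx":0,"wy":0,"wz":0},
    {"tx":0,"ty":0,"tz":4,"wx":0,"wy":0,"wz":0},
    {"tx":0,"ty":0,"tz":4,"wx":0,"wy":0,"wz":0},
    {"tx":0,"ty":0,"tz":4,"wx":0,"wy":0,"wz":0},
    {"tx":0,"ty":0,"tz":0,"wx":0,"wy":0,"wz":0},
  ],
)

```text
t: 17.4
eef_pos: [0.4769, 0.2994, 0.2355]
ee_rot: [-0.706, -0.005, 0.004, 0.708]
ft_force: [-0.6, 1.5, -0.2]
width: 0.007
```

```bash
python3 - <<'E'
from h import *
s,M=show()
cv2.imwrite('pics/scene18.png',cv2.resize(snapshot('scene')['img'][80:240,225:425],None,fx=3.5,fy=3.5,interpolation=cv2.INTER_CUBIC))
cv2.imwrite('pics/top18.png',cv2.convertScaleAbs(cv2.resize(snapshot('top')['img'][110:290,220:420],None,fx=3.3,fy=3.3,interpolation=cv2.INTER_CUBIC),alpha=1.6))
E
```

```text
t 17.4 p [0.4769 0.2994 0.2355] F [-0.6  1.5 -0.2] w 0.007 q [-1.12  0.3   0.62  1.82 -0.2   1.08  1.15]
[[ 1.     0.001 -0.013]
 [ 0.013  0.003  1.   ]
 [ 0.001 -1.     0.003]]
```

View pics/scene18.png

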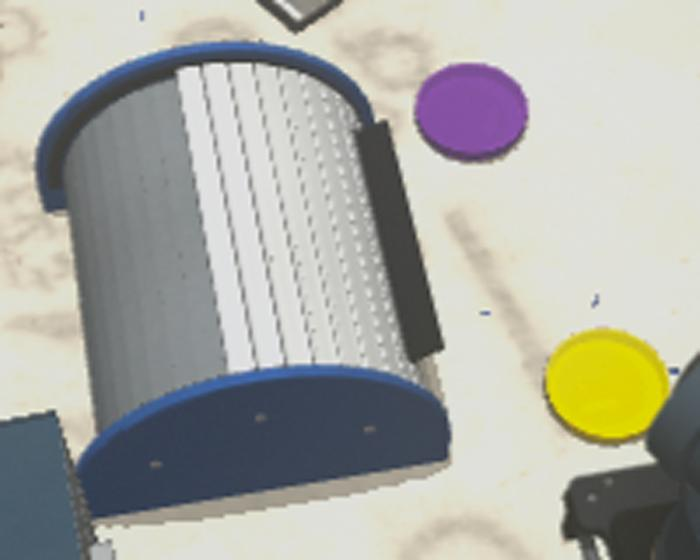

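View pics/top18.png

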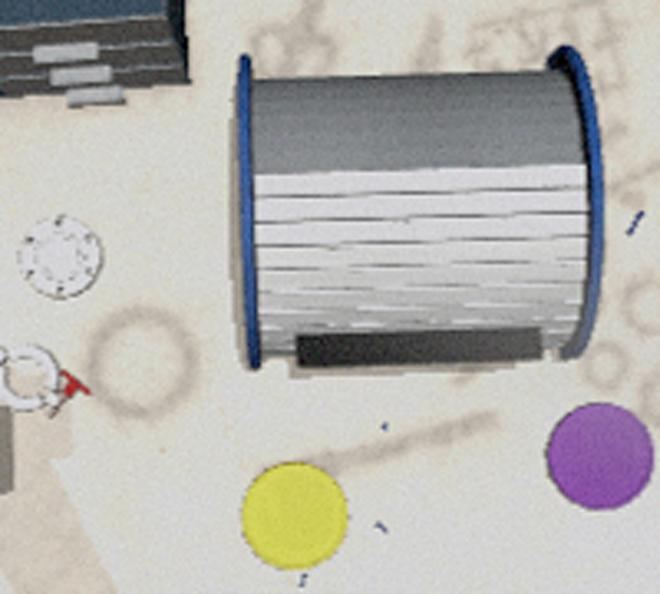

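```bash
python3 - <<'E'
from h import *
T=lambda u,v:np.array([220+u/3.3,110+v/3.3]); S=lambda u,v:np.array([225+u/3.5,80+v/3.5])
obs=[("top",T(297,367),.1),("top",T(543,357),-.1),("scene",S(387,122),-.1),("scene",S(443,348),.1)]
def pt(th,y):
    a=np.radians(26)+th;c,s=np.cos(.0067),np.sin(.0067);x=-.149*np.cos(a);return np.array([.64585+c*x-s*y,-.11336+s*x+c*y,.03+.149*np.sin(a)])
for th in (-.03,0,.03,.06): print(th,np.concatenate([proj(n,pt(th,y))-uv for n,uv,y in obs]).round(1))
f=lambda p:np.concatenate([proj(n,pt(p[0],y))-uv for n,uv,y in obs]);print(least_squares(f,[0.05]).x)
E
```

```text
-0.03 [-0.1  0.9  0.1  1.3  0.3 -0.1  0.8  0.6]
0 [-0.1  0.2  0.3  0.6 -0.4 -0.9  0.2 -0.1]
0.03 [-0.1 -0.6  0.6 -0.2 -1.1 -1.8 -0.6 -0.8]
0.06 [-0.1 -1.4  0.8 -1.  -1.8 -2.6 -1.3 -1.5]
[-0.00448396]
```

```bash
python3 -c "
from station import *
print(close_job())"
```

```text
the job is handed in; nothing more can be done
None
```

The dish is in the store and the door is shut. I handed the job in at about 17.5 s of robot time.

- **Door opening:** I pushed the lip up with closed fingers until it stopped advancing under about 12 N, at the expected fully-up position. My first attempt tilted the tool too far and ran into joint limits, so I backed off and used a steeper tool angle.
- **Dish:** I slid it flat along the bench with the opened fingers cradling its rim. Measured from two cameras, its front edge then sat about 18 mm behind the shut door's inner face. By its diameter, its rear edge ended at x = 0.640, about 46 mm short of where the vials' fronts could begin.
- **Door closing:** I pushed the lip down to its stop, with 22 N at the end. Fitting the last pictures gave a door angle of −0.004 rad, which is shut within measuring error.
- **Bystanders:** The clamp, blank and the yellow and purple dishes appear unmoved in the last pictures. The arm ended clear of everything.

**Not confirmed or disagreeing:**
- I never saw the vials; that they are still standing rests on the dish stopping well short of them.
- The wrist camera read about 11 mm further in x than the two fixed cameras, so I used the fixed ones.

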